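# Nest the clamp-pad boxes: tip the upright box on its back

## Task

Put the set of clamp-pad boxes away inside one another, largest first: lift the tall wooden box out of its stall, stand it upright by itself on the open bench and let go, then topple it there with a push high up, not turning it over in the air, so that it lies on the bench on its floor board, mouth up, untouched. Then take it again and lay it flat in the green tray, and only then set the red box down flat inside the wooden box. Lower both boxes in rather than dropping them, and do not shift or upset the glue bottle, the F-clamp or the hammer.

Things in the scene. Friction and masses are not known exactly. Their poses are not given: they have to be found in the camera images.
- box: Open brown wooden box, 160 long x 64 wide x 52 deep mm outside, 0.18-0.35 kg, at first standing on one end in the stall. Origin: centre of the end face it stands on. z: along its length (up while it stands); x: out of its open mouth (up when it lies mouth up); y: across its width. Depth x = -26 (floor board's outer face) to +26 mm (rim). End blocks 16 mm thick, sides and floor 7; inside 128 x 50, 45 deep.
- box_mid (a point): Centre of the wooden box's outer volume and about its balance point, 80 mm along its z from its origin; 26 mm above the surface when the box lies on its floor board. Standing, it can be pinched across its depth (52 mm) at the top end block; lying, across its width (64 mm).
- insert: Small closed red box, 0.18 kg, 108 long (x) x 38 wide (y) x 36 high mm, with a pale wooden grip bar on top along x: 70 long x 14 wide x 28 high, top at 64 mm. Origin: centre of its underside, z up. It goes lengthwise into the wooden box, either way round; its underside then lies 7 mm above that box's underside and the bar stands 19 mm above that box's rim.
- stall: Plywood stall fixed to the bench, holding the wooden box's foot: outside 78 (x) x 90 (y) mm, walls 8 thick, 60 high, inner floor 10 mm above the bench, opening 62 x 74 mm. Origin: centre of the underside, z up. The box's mouth faces about along its +x. Stall and tray may be on either side, left or right of the robot.
- tray: Green shallow tray fixed to the bench: outside 196 long (its x) x 96 wide (its y) x 35 high mm, walls 8 thick, inside 180 x 80 mm. Origin: centre of the underside, z up. The wooden box lies in it lengthwise, either way round, and stands about 25 mm proud of its rim.
- tray_in (a point): Centre of the tray's inner floor, 8 mm above the bench; axes as the tray's.
- glue: Bystander: upright white glue bottle, 58 mm across, 170 tall; origin at the centre of its foot.
- clamp: Bystander: steel F-clamp lying flat, bar 220 mm along its x, jaws reaching 100 mm to its +y, wooden handle reaching 70 mm past the bar at -x, 26 high; origin under the middle of its bar.
- mallet: Bystander: hammer lying on the bench, handle towards its -x, about 200 mm long; origin at the underside near its middle.

How it is judged:
On the way, in this order (a step that is already met when the one before it is completed fails the run):
1. the wooden box stands upright by itself on the bench, out of the stall and let go (angle between box's own z axis and vertical below 0.08 rad and height (world z) of box below 0.005 m and horizontal distance between box and stall above 0.09 m and contact force between the fingers and box below 0.1 N), for 0.2 s.
2. the wooden box has been toppled and lies on the bench on its floor board, mouth up, untouched (angle between box's own x axis and vertical below 0.08 rad and height (world z) of box_mid below 0.031 m and contact force between the fingers and box below 0.1 N and linear speed of box below 0.03 m/s), for 0.2 s.
3. the wooden box lies flat in the green tray, let go, the red box not yet in it (horizontal distance between box_mid and tray_in below 0.02 m and z of box_mid in the frame of tray_in below 0.03 m and angle between box's own x axis and vertical below 0.08 rad and contact force between the fingers and box below 0.1 N and linear speed of box below 0.03 m/s and horizontal distance between insert and box_mid above 0.08 m), for 0.2 s.
At the end, for the whole second after the job is handed in: The wooden box lies flat (within 0.08 rad), mouth up, on the floor of the green tray, its centre within 20 mm of the tray's; the red box lies upright and flat (within 0.08 rad) on the wooden box's floor, its centre within 18 mm of the wooden box's centre; both at rest and let go (horizontal distance between box_mid and tray_in below 0.02 m and z of box_mid in the frame of tray_in below 0.03 m and angle between box's own x axis and vertical below 0.08 rad and x of insert in the frame of box between -0.03 and -0.013 m and horizontal distance between insert and box_mid below 0.018 m and angle between insert's own z axis and vertical below 0.08 rad and linear speed of each of box, insert below 0.03 m/s); the robot touches nothing.
It fails at once if glue bottle, F-clamp or hammer moved more than 25 mm or upset (distance of any of glue, clamp, mallet from where it was at the start of the episode above 0.025 m or angle between any of glue, clamp, mallet's own z axis and vertical above 0.5 rad).
It fails at once if the wooden box is turned over in the air instead of toppling on the bench (slanting with its foot more than 45 mm up) (height (world z) of box above 0.045 m and angle between box's own z axis and vertical between 0.4 and 1.2 rad).
It fails at once if the wooden box is dropped flat from a height (let go in the air, its centre more than 75 mm above the bench) (height (world z) of box_mid above 0.075 m and angle between box's own x axis and vertical below 0.25 rad and contact force between box and anything else below 0.02 N).
It fails at once if the red box is dropped from a height (let go in the air, its underside more than 75 mm above the bench) (height (world z) of insert above 0.075 m and contact force between insert and anything else below 0.02 N).
It also fails if it takes over 72 s, if anything falls off the work surface, if the arm or the gripper's body presses on something with over 40 N, if the wrist force passes 120 N, or if a joint passes its speed limit or range.

## Robot

A 7-joint arm with a two-finger parallel gripper is mounted at the origin on the work surface. World frame = base frame: x ahead of the robot, y to its left, z up, the work surface at z = 0. Lengths are in m, angles in rad, forces in N, time in s.
With the tool pointing down it reaches from about 0.425 to 1.025 m from the base axis. Payload 3.6 kg.
Tool frame: the origin (TCP) lies between the finger pads; the fingertips stand 8 mm ahead of it and the grasp point (between the pads) lies 11 mm behind it; z points along the fingers, y is the line along which they close (so a half turn about z gives the same grasp; the last joint's range is limited). The gripper opens to 85 mm and grips with 20 to 120 N. Pads are 22 mm wide; open, the fingers measure 114 mm over their backs; the gripper's body (76 mm by 85 mm) begins 54 mm behind the grasp point. The pads swing forward as they close: fully open they stand 13 mm farther back than shut.
Start: joints at [1.246, 0.591, 0.048, 1.609, -0.033, 0.943, -0.034], TCP at [0.167, -0.706, 0.209] pointing down, gripper open.
Joint ranges: [-2.69, 2.69], [-0.47, 2.24], [-1.27, 1.36], [0.19, 2.51], [-1.53, 4.68], [0.08, 2.07], [-3.09, 3.09]. Speed limits (rad/s): [2.57, 2.57, 3.14, 3.14, 3.14, 3.14, 3.14].

## Interface

Orientations are given as a unit quaternion [w, x, y, z].
In Python, from rig import arm gives the robot as it stands.
- The arm moves only by the shell command python3 -m pendant 'ROWS'. ROWS is a JSON object of lists of equal length, an entry for each row: "fingers": the gripper command: -1 is fully open, 1 is shut, values between are in proportion; "translation": the shift along the tool's x, y, z in mm, a list of three; "rot": the turn, a rotation vector about the tool's x, y, z in rad, a list of three. In form: {"fingers": [fingers, ...], "translation": [[tx, ty, tz], ...], "rot": [[ax, ay, az], ...]}. A call has 1 to 10 rows; each row shifts and turns the commanded pose from where the row before left it, along the tool's axes as they then stand; what a row does not reach is not made up. A row lasts 1/12 s, in which the tool goes at most 41.7 mm and 7.16 degrees, less where a joint would pass 70% of its speed; a pose out of reach is approached as far as the arm can. A call with a gripper value outside its range is refused whole. The fingers move at their own pace and stop on an object; the grip force is fixed at half the most. Time passes only in rows, so rows that do not move let the fingers close. It gives the time, the measured TCP pose, the force, the opening and the grip force at its end, in the units of the state.
- arm.observe(): the state, without advancing time (a new reading comes with each control period).
- arm.get_image(name): name is "side" or "top"; returns the picture (400x640x3 uint8, red, green, blue); there is no depth.
- arm.camera_model(name): a dict with "fx", "fy", "cx", "cy" (pixels), "cam_to_world" (4x4, takes a point from camera to world coordinates). Camera axes: x right, y down, z forward; pixel columns grow to the right and rows downward; lengths in m; the calibration is good to about 2 mm. A picture is of the moment at which its call begins. camera_model takes no time and is no camera call.
- arm.sign_off(): hands the job in; it is judged then, once.
The state is a dict: "time": time; "joint_positions": joint angles; "joint_vel": joint speeds; "tau": joint torques, N m; "tool_pos": TCP position; "tool_rot": TCP orientation; "force": force on the tool from outside, world axes, zero at the start; "ft_torque": the same for the moment, N m; "opening": finger opening in m; "finger_force": force on a finger pad.
Only numpy, scipy, OpenCV 4.12 (cv2) and the standard library are available. Lean on these libraries where they do the work, as an engineer would, in place of code of your own. Each camera call takes 0.05 s, during which the arm holds its last target. There are 200 camera calls.

## Working session

There is one attempt and no reset: what is moved stays moved. The work goes in short steps, Python scripts to look and compute and a shell command to move; the robot and the scene stay as the last step left them, time stands still between calls to the robot, and variables do not carry over. Pictures are saved under pics/ and viewed, at most 10 in all, crops included, and the job is handed in when it is done.

```bash
ls; mkdir -p pics; python3 - <<'E'
from rig import arm
import cv2
for n in("top","side"):
    cv2.imwrite(f"pics/{n}0.png",arm.get_image(n)[:,:,::-1]); m=arm.camera_model(n); print(n,m)
print(arm.observe())
E
```

```text
pics
top {'fx': 361.43518713024594, 'fy': 361.43518713024594, 'cx': 319.0463670552306, 'cy': 198.62196942316692, 'cam_to_world': array([[-0.01205319, -0.99456394,  0.10342766,  0.53697474],
       [-0.99990873,  0.01261969,  0.00482463, -0.01070947],
       [-0.00610363, -0.10336006, -0.99462528,  1.00848716],
       [ 0.        ,  0.        ,  0.        ,  1.        ]])}
side {'fx': 383.06139211015966, 'fy': 383.06139211015966, 'cx': 318.3717347306813, 'cy': 196.05487013848526, 'cam_to_world': array([[-0.91547166, -0.22185878,  0.33569379,  0.32479182],
       [-0.40175942,  0.45756834, -0.79323425,  0.74385465],
       [ 0.02238313, -0.86105162, -0.50802471,  0.55365853],
       [ 0.        ,  0.        ,  0.        ,  1.        ]])}
{'time': 0.1, 'joint_positions': array([ 1.24548618,  0.59204443,  0.04830836,  1.60966608, -0.03331094,
        0.94268361, -0.03373111]), 'joint_vel': array([ 0.00064891, -0.00164089, -0.00018792, -0.00368349, -0.00040493,
        0.00038599,  0.00052064]), 'tau': array([ 4.87069905e-03, -5.49996901e+01,  1.55275840e+00, -1.98826075e+01,
        9.63555562e-03,  3.82244427e-03,  1.27274353e-05]), 'tool_pos': array([ 0.16639302, -0.70485639,  0.20755355]), 'tool_rot': array([-9.83936941e-04,  9.93287707e-01,  1.15665616e-01, -1.68279123e-04]), 'force': array([-0.20854549,  0.27204154,  0.0520269 ]), 'ft_torque': array([0.0266321 , 0.01902042, 0.00323869]), 'finger_force': 0.0, 'opening': 0.08521248301136691}
```

View pics/top0.png

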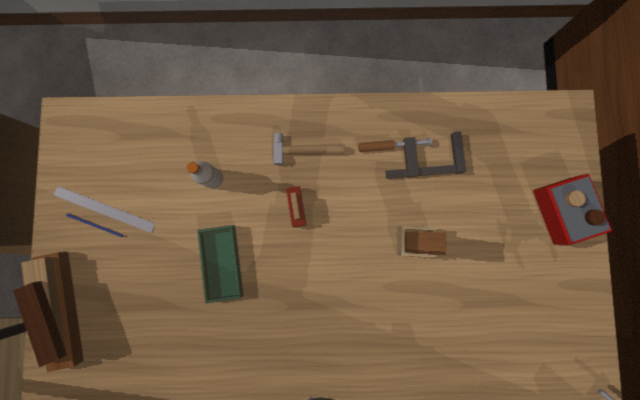

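View pics/side0.png

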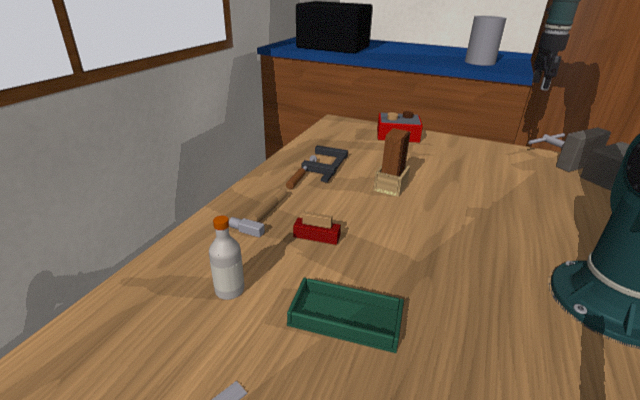

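The top picture shows the tray at about (220,263), the red box (296,207), the stall and box (423,242), the glue (205,175), the hammer (310,150) and the clamp (425,160). World +x is up in this picture and +y is left.

```bash
python3 - <<'E'
import cv2,numpy as np
t=cv2.imread("pics/top0.png");s=cv2.imread("pics/side0.png")
f=lambda i,x,y,w,h,k:cv2.resize(i[y:y+h,x:x+w],None,fx=k,fy=k,interpolation=cv2.INTER_CUBIC)
o=np.zeros((600,800,3),np.uint8)
def put(im,x,y):o[y:y+im.shape[0],x:x+im.shape[1]]=im
put(f(t,390,220,65,45,6),0,0)      #stall
put(f(t,190,215,60,95,5),400,0)  #tray
put(f(t,280,180,30,55,5),0,290) # insert
put(f(s,365,120,55,80,3),170,290)
cv2.imwrite("pics/crop1.png",o)
E
```

```text
(no output)
```

View pics/crop1.png

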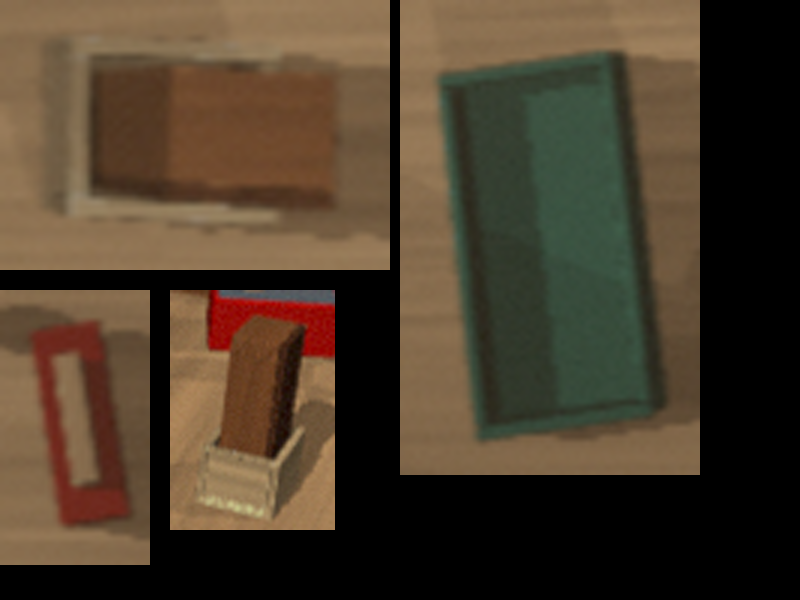

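The crop shows the stall rim corners at about (72,40) and (68,217) and the box top face spanning 170-335 x 68-205. The side that holds the mouth is still unclear, so I'll enhance that part.

```bash
cat > h.py <<'E'
import numpy as np,cv2
from rig import arm
from scipy.spatial.transform import Rotation as R
def ray(n,u,v,z):
    m=arm.camera_model(n);T=m["cam_to_world"]
    d=T[:3,:3]@[(u-m["cx"])/m["fx"],(v-m["cy"])/m["fy"],1];o=T[:3,3]
    return (o+d*(z-o[2])/d[2])
def proj(n,p):
    m=arm.camera_model(n);T=m["cam_to_world"];q=T[:3,:3].T@(np.array(p)-T[:3,3])
    return np.array([m["fx"]*q[0]/q[2]+m["cx"],m["fy"]*q[1]/q[2]+m["cy"]])
def st():
    s=arm.observe();r=R.from_quat(np.roll(s["tool_rot"],-1));return s,np.array(s["tool_pos"]),r
def delta(target,yaw_y=None):
    """tool-frame mm shift to world target; turn about tool z so that tool y is along world angle yaw_y (mod pi), tool down"""
    s,p,r=st();print("t",s["time"],"pos",p.round(4),"open",round(s["opening"],4),"ff",s["finger_force"],"F",np.round(s["force"],1),"J",np.round(s["joint_positions"],2))
    print("tool axes\n",r.as_matrix().round(3))
    print("shift mm (old axes)",(r.inv().apply(np.array(target)-p)*1000).round(1))
    if yaw_y is not None:
        for a in(yaw_y,yaw_y+np.pi):
            y=[np.cos(a),np.sin(a),0];z=[0,0,-1];x=np.cross(y,z)
            G=R.from_matrix(np.array([x,y,z]).T);print("rotvec",(r.inv()*G).as_rotvec().round(3))
E
python3 - <<'E'
from h import *
p=lambda x0,y0,k,L,z:[print(c,ray("top",x0+c[0]/k,y0+c[1]/k,z).round(4)) for c in L]
print("stall rim");p(390,220,6,[(72,40),(68,217)],.06)
print("box top");p(390,220,6,[(170,68),(335,68),(335,207),(170,205)],.17)
print("tray");p(190-400/5,215,5,[(440,75),(612,53),(655,412),(480,438)],.035)
print("ins body");p(280,180-290/5,5,[(35,335),(100,322),(128,516),(64,525)],.036)
print("bar");p(280,180-290/5,5,[(53,355),(78,350),(98,482),(72,487)],.064)
print("glue",ray("top",205,175,.1),"hammer",ray("top",278,150,.02),ray("top",345,150,.02))
print("clamp",[ray("top",*c,.01).round(3) for c in((360,146),(387,176),(465,172),(457,132))])
s=cv2.imread("pics/side0.png")[120:200,365:420]
s=cv2.resize(s,None,fx=7,fy=7,interpolation=cv2.INTER_CUBIC)
cv2.imwrite("pics/crop2.png",np.clip((s/255.)**.6*255*1.3,0,255).astype(np.uint8))
E
```

```text
stall rim
(72, 40) [ 0.5592 -0.222   0.06  ]
(68, 217) [ 0.483  -0.2176  0.06  ]
box top
(170, 68) [ 0.5454 -0.2348  0.17  ]
(335, 68) [ 0.5446 -0.2981  0.17  ]
(335, 207) [ 0.4918 -0.2955  0.17  ]
(170, 205) [ 0.4933 -0.2326  0.17  ]
tray
(440, 75) [0.5575 0.3205 0.035 ]
(612, 53) [0.5682 0.228  0.035 ]
(655, 412) [0.379  0.2029 0.035 ]
(480, 438) [0.3666 0.2951 0.035 ]
ins body
(35, 335) [0.6655 0.0807 0.036 ]
(100, 322) [0.6721 0.0453 0.036 ]
(128, 516) [0.5668 0.031  0.036 ]
(64, 525) [0.5624 0.0654 0.036 ]
bar
(53, 355) [0.651  0.0686 0.064 ]
(78, 350) [0.6535 0.0554 0.064 ]
(98, 482) [0.5839 0.0453 0.064 ]
(72, 487) [0.5814 0.0589 0.064 ]
glue [0.69567565 0.28369814 0.1       ] hammer [0.77762415 0.10697927 0.02      ] [ 0.77509563 -0.079896    0.02      ]
clamp [array([ 0.788, -0.123,  0.01 ]), array([ 0.702, -0.196,  0.01 ]), array([ 0.71 , -0.414,  0.01 ]), array([ 0.825, -0.398,  0.01 ])]
```

View pics/crop2.png

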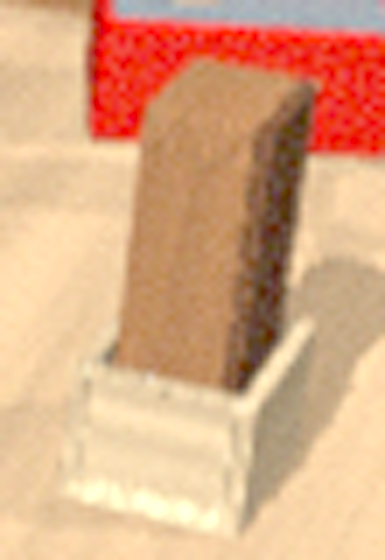

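```bash
python3 - <<'E'
import cv2,numpy as np
o=np.zeros((600,800,3),np.uint8)
s=cv2.imread("pics/side0.png")[128:178,378:412].astype(float)
t=cv2.imread("pics/top0.png")[226:260,398:450].astype(float)
n=lambda i:(np.clip((i/np.percentile(i,85,axis=(0,1)))**.5,0,1)*255).astype(np.uint8)
a=cv2.resize(n(s),None,fx=11,fy=11,interpolation=cv2.INTER_NEAREST);b=cv2.resize(n(t),None,fx=8,fy=8,interpolation=cv2.INTER_NEAREST)
o[:a.shape[0],:a.shape[1]]=a;o[:b.shape[0],380:380+b.shape[1]]=b
cv2.imwrite("pics/crop3.png",o)
E
```

```text
(no output)
```

View pics/crop3.png

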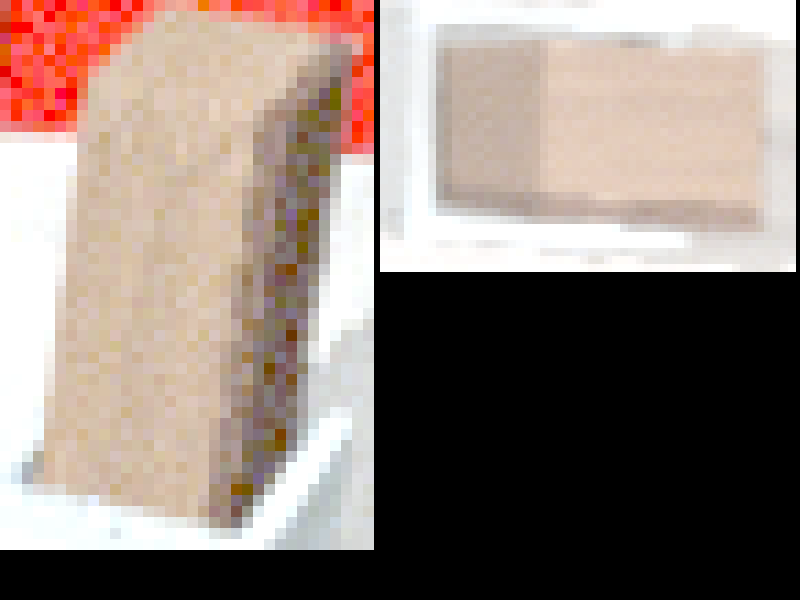

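The enlarged crop shows a dark 7 mm strip along the -x edge of the box's top and +y faces. That would be the floor board, so the mouth faces world +x and the box has to topple toward the robot (-x). I'll check this again once it stands in the open.

```bash
python3 - <<'E'
from h import *
delta([.519,-.265,.26],-.035)
a=-.035;y=np.array([np.cos(a),np.sin(a),0]);x=np.cross(y,[0,0,-1])
s,p,r=st();d=np.array([.519,-.265,.26])-p;print("new axes",x@d,y@d,-d[2])
E
```

```text
t 0.1 pos [ 0.1664 -0.7049  0.2076] open 0.0852 ff 0.0 F [-0.2  0.3  0.1] J [ 1.25  0.59  0.05  1.61 -0.03  0.94 -0.03]
tool axes
 [[ 0.973  0.23  -0.001]
 [ 0.23  -0.973  0.002]
 [-0.    -0.002 -1.   ]]
shift mm (old axes) [ 444.2 -347.2  -51.8]
rotvec [-2.000e-03 -1.000e-03 -1.304e+00]
rotvec [-1.000e-03  2.000e-03  1.838e+00]
new axes 0.4519257320228506 0.3369991962662194 -0.05244644866942666
```

```bash
python3 -m pendant '{"fingers":[-1,-1,-1,-1,-1,-1,-1,-1,-1,-1],"translation":[[0,0,-6],[0,0,-6],[0,0,-6],[0,0,-6],[0,0,-6],[0,0,-6],[0,0,-6],[0,0,-6],[0,0,-6],[0,0,0]],"rot":[[0,0,-0.119],[0,0,-0.119],[0,0,-0.119],[0,0,-0.119],[0,0,-0.119],[0,0,-0.119],[0,0,-0.119],[0,0,-0.119],[0,0,-0.119],[0,0,-0.119]]}'
python3 -m pendant '{"fingers":[-1,-1,-1,-1,-1,-1,-1,-1,-1,-1],"translation":[[0,0,0],[20,15,0],[25,19,0],[25,19,0],[25,19,0],[25,19,0],[25,19,0],[25,19,0],[25,19,0],[25,19,0]],"rot":[[0,0,-0.114],[0,0,0],[0,0,0],[0,0,0],[0,0,0],[0,0,0],[0,0,0],[0,0,0],[0,0,0],[0,0,0]]}'
python3 -m pendant '{"fingers":[-1,-1,-1,-1,-1,-1,-1,-1,-1,-1],"translation":[[25,19,0],[25,19,0],[25,19,0],[25,19,0],[25,19,0],[25,19,0],[25,19,0],[20,14,0],[10,8,0],[0,0,0]],"rot":[[0,0,0],[0,0,0],[0,0,0],[0,0,0],[0,0,0],[0,0,0],[0,0,0],[0,0,0],[0,0,0],[0,0,0]]}'
python3 - <<'E'
from h import *
delta([.519,-.265,.143],-.035)
E
```

```text
time: 0.93
tool_pos: [0.1666, -0.706, 0.2635]
tool_rot: [0.001, 0.756, 0.655, -0.0]
force: [0.4, 0.5, -0.2]
opening: 0.0852
finger_force: 0.0
time: 1.77
tool_pos: [0.3416, -0.49, 0.2622]
tool_rot: [-0.0, 0.719, 0.695, -0.0]
force: [0.0, -0.2, -0.3]
opening: 0.0854
finger_force: 0.0
time: 2.6
tool_pos: [0.5053, -0.2886, 0.2626]
tool_rot: [-0.0, 0.717, 0.697, 0.001]
force: [-0.1, 0.4, 0.1]
opening: 0.0852
finger_force: 0.0
t 2.6 pos [ 0.5053 -0.2886  0.2626] open 0.0852 ff 0.0 F [-0.1  0.4  0.1] J [ 0.76  0.38 -0.42  1.87  0.18  0.93  0.23]
tool axes
 [[ 0.029  1.     0.001]
 [ 1.    -0.029  0.002]
 [ 0.002  0.001 -1.   ]]
shift mm (old axes) [ 23.8  12.9 119.6]
rotvec [ 0.001 -0.002  0.006]
rotvec [ 3.000e-03  2.000e-03 -3.135e+00]
```

```bash
python3 -m pendant '{"fingers":[-1,-1,-1,-1,-1,-1,-1,-1,-1,-1],"translation":[[24,13,0],[0,0,0],[0,0,20],[0,0,20],[0,0,20],[0,0,15],[0,0,15],[0,0,15],[0,0,14],[0,0,0]],"rot":[[0,0,0],[0,0,0],[0,0,0],[0,0,0],[0,0,0],[0,0,0],[0,0,0],[0,0,0],[0,0,0],[0,0,0]]}'
python3 - <<'E'
from h import *
delta([.519,-.265,.143],-.035)
cv2.imwrite("pics/side1.png",cv2.resize(arm.get_image("side")[100:220,340:450,::-1],None,fx=5,fy=5,interpolation=cv2.INTER_CUBIC))
E
```

```text
time: 3.43
tool_pos: [0.5133, -0.2703, 0.1407]
tool_rot: [-0.003, 0.72, 0.694, -0.002]
force: [-0.9, 0.5, -0.6]
opening: 0.0853
finger_force: 0.0
t 3.4333 pos [ 0.5133 -0.2703  0.1407] open 0.0853 ff 0.0 F [-0.9  0.5 -0.6] J [ 0.67  0.52 -0.36  1.98  0.28  0.7   0.09]
tool axes
 [[ 0.038  0.999 -0.006]
 [ 0.999 -0.038  0.001]
 [ 0.001 -0.006 -1.   ]]
shift mm (old axes) [ 5.6  5.4 -2.3]
rotvec [-0.006 -0.001 -0.003]
rotvec [-2.000e-03  1.000e-02  3.139e+00]
```

View pics/side1.png

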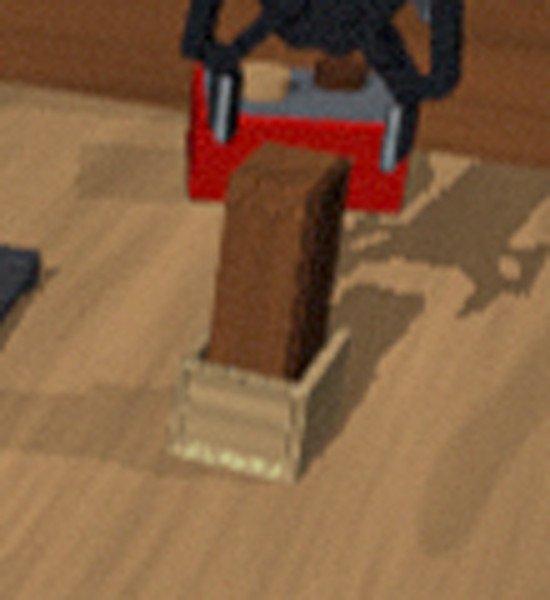

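```bash
python3 - <<'E'
from h import *
c=lambda p:((proj("side",p)-[340,100])*5).round()
print("tcp",c([.5133,-.2703,.1407]),"tip-ish pads",c([.5133-.045,-.27,.146]),c([.5133+.045,-.27,.146]))
for x in(.493,.545):
  for y in(-.2337,-.2968): print(x,y,c([x,y,.17]))
cv2.imwrite("pics/top1.png",cv2.resize(arm.get_image("top")[205:275,385:475,::-1],None,fx=8,fy=8,interpolation=cv2.INTER_CUBIC))
E
```

```text
tcp [293. 213.] tip-ish pads [374. 219.] [216. 191.]
0.493 -0.2337 [321. 193.]
0.493 -0.2968 [346. 155.]
0.545 -0.2337 [227. 176.]
0.545 -0.2968 [256. 140.]
```

View pics/top1.png

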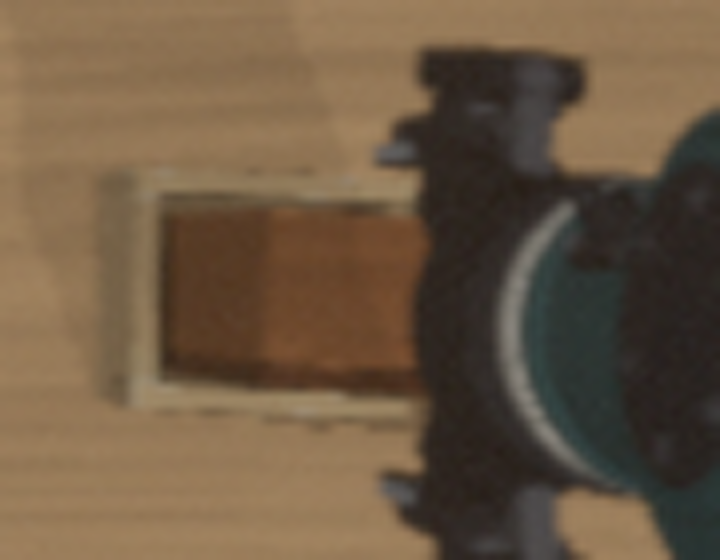

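```bash
cat >> h.py <<'E'
def tri(ut,us):
    P=[]
    for n in("top","side"):
        m=arm.camera_model(n);E=np.linalg.inv(m["cam_to_world"])[:3];P.append(np.array([[m["fx"],0,m["cx"]],[0,m["fy"],m["cy"]],[0,0,1]])@E)
    X=cv2.triangulatePoints(P[0],P[1],np.array(ut,float).reshape(2,1),np.array(us,float).reshape(2,1))[:,0];return X[:3]/X[3]
E
python3 - <<'E'
from h import *
for t,s in(((395,155),(222,140)),((395,490),(392,165))):
    X=tri((385+t[0]/8,205+t[1]/8),(340+s[0]/5,100+s[1]/5));print(X.round(4),proj("top",X),385+t[0]/8,205+t[1]/8)
s,p,r=st();print(s["time"],p,s["joint_vel"].round(3))
E
```

```text
[ 0.5596 -0.2708  0.176 ] [434.51603039 224.9082749 ] 434.375 224.375
[ 0.4645 -0.2655  0.1797] [434.54843752 267.08960963] 434.375 266.25
3.5333 [ 0.51573124 -0.270263    0.14320473] [-0.004 -0.02  -0.015 -0.021 -0.004 -0.004 -0.002]
```

The fingertips look higher in the picture than the TCP implies. I'll go 10 mm lower and close gently, which works under either reading.

```bash
python3 -m pendant '{"fingers":[-1,-1,-1,-0.4,0,0.5,1,1,1],"translation":[[5,3,4],[0,0,4],[0,0,2],[0,0,0],[0,0,0],[0,0,0],[0,0,0],[0,0,0],[0,0,0]],"rot":[[0.006,0,0],[0,0,0],[0,0,0],[0,0,0],[0,0,0],[0,0,0],[0,0,0],[0,0,0],[0,0,0]]}'
python3 - <<'E'
from h import *
delta([.519,-.265,.143],-.035)
a=arm.get_image("side")[100:180,350:430,::-1];b=arm.get_image("top")[205:275,385:475,::-1]
o=np.zeros((480,800,3),np.uint8);o[:400,:400]=cv2.resize(a,(400,400),interpolation=cv2.INTER_CUBIC);o[:311,400:]=cv2.resize(b,(400,311),interpolation=cv2.INTER_CUBIC)
cv2.imwrite("pics/g1.png",o)
E
```

```text
time: 4.28
tool_pos: [0.5204, -0.264, 0.1344]
tool_rot: [-0.002, 0.719, 0.695, -0.002]
force: [-1.7, -0.0, 4.1]
opening: 0.0503
finger_force: 63.4
t 4.2833 pos [ 0.5204 -0.264   0.1344] open 0.0503 ff 63.38301658630371 F [-1.7 -0.   4.1] J [ 0.65  0.53 -0.36  1.98  0.29  0.69  0.07]
tool axes
 [[ 0.035  0.999 -0.005]
 [ 0.999 -0.035 -0.001]
 [-0.001 -0.005 -1.   ]]
shift mm (old axes) [-1.  -1.4 -8.6]
rotvec [-0.005  0.001 -0.   ]
rotvec [1.000e-03 8.000e-03 3.141e+00]
```

View pics/g1.png

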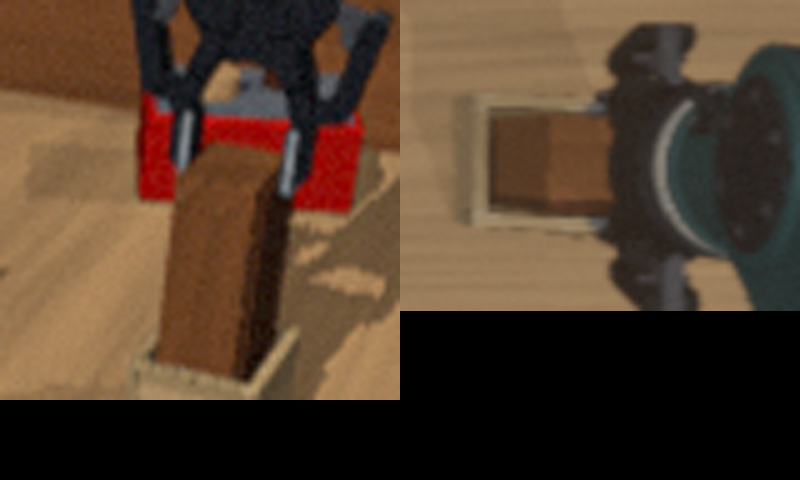

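The box is gripped at its top block (opening 50 mm, 63 N). Next I lift it straight out of the stall.

```bash
python3 -m pendant '{"fingers":[1,1,1,1,1,1,1,1,1,1],"translation":[[0,0,-4],[0,0,-8],[0,0,-10],[0,0,-10],[0,0,-10],[0,0,-10],[0,0,-10],[0,0,-10],[0,0,-4],[0,0,0]],"rot":[[0,0,0],[0,0,0],[0,0,0],[0,0,0],[0,0,0],[0,0,0],[0,0,0],[0,0,0],[0,0,0],[0,0,0]]}'
python3 -m pendant '{"fingers":[1,1,1,1,1,1,1,1,1,1],"translation":[[8,6,0],[16,12,0],[24,18,0],[28,21,0],[28,21,0],[28,21,0],[24,18,0],[16,12,0],[7,5,0],[0,0,0]],"rot":[[0,0,0],[0,0,0],[0,0,0],[0,0,0],[0,0,0],[0,0,0],[0,0,0],[0,0,0],[0,0,0],[0,0,0]]}'
python3 - <<'E'
from h import *
delta([.66,-.09,.128],-.035)
a=arm.get_image("side")[60:220,320:440,::-1];b=arm.get_image("top")[150:280,310:440,::-1]
o=np.zeros((600,800,3),np.uint8);o[:533,:400]=cv2.resize(a,(400,533),interpolation=cv2.INTER_CUBIC);o[:400,400:]=cv2.resize(b,(400,400),interpolation=cv2.INTER_CUBIC)
cv2.imwrite("pics/l1.png",o)
E
```

```text
time: 5.22
tool_pos: [0.5216, -0.264, 0.2112]
tool_rot: [-0.001, 0.719, 0.695, -0.002]
force: [0.4, 0.2, -3.6]
opening: 0.0504
finger_force: 62.7
time: 6.05
tool_pos: [0.6618, -0.0853, 0.208]
tool_rot: [-0.003, 0.718, 0.696, -0.001]
force: [0.0, -0.9, -3.3]
opening: 0.0499
finger_force: 62.9
t 6.05 pos [ 0.6618 -0.0853  0.208 ] open 0.0499 ff 62.9438853263855 F [ 0.  -0.9 -3.3] J [ 0.34  0.55 -0.41  1.73  0.26  0.92 -0.2 ]
tool axes
 [[ 0.03   1.    -0.006]
 [ 1.    -0.03   0.003]
 [ 0.003 -0.006 -1.   ]]
shift mm (old axes) [-4.9 -1.1 80. ]
rotvec [-0.006 -0.003  0.005]
rotvec [ 0.004 -0.01  -3.137]
```

View pics/l1.png

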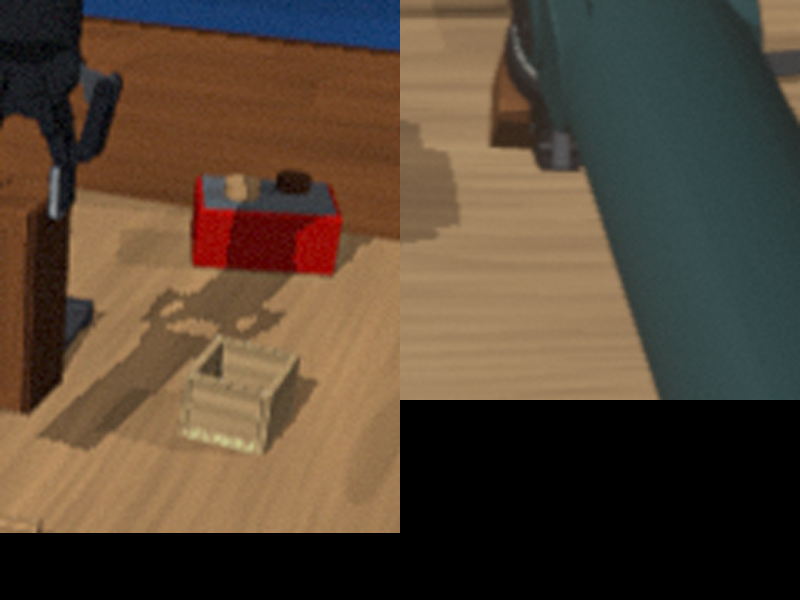

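```bash
python3 -m pendant '{"fingers":[1,1,1,1,1,1,1,1,1,1],"translation":[[-5,-1,6],[0,0,12],[0,0,12],[0,0,12],[0,0,12],[0,0,10],[0,0,6],[0,0,4],[0,0,3],[0,0,0]],"rot":[[-0.006,-0.003,0.005],[0,0,0],[0,0,0],[0,0,0],[0,0,0],[0,0,0],[0,0,0],[0,0,0],[0,0,0],[0,0,0]]}'
python3 -m pendant '{"fingers":[1,1,1,1,1],"translation":[[0,0,1.5],[0,0,1],[0,0,1],[0,0,1],[0,0,0]],"rot":[[0,0,0],[0,0,0],[0,0,0],[0,0,0],[0,0,0]]}'
python3 - <<'E'
from h import *
delta([.66,-.09,.1245],-.035)
E
```

```text
time: 6.98
tool_pos: [0.6595, -0.0945, 0.1313]
tool_rot: [0.001, 0.721, 0.693, -0.001]
force: [0.0, -0.0, -3.4]
opening: 0.0502
finger_force: 62.9
time: 7.4
tool_pos: [0.6596, -0.0948, 0.1273]
tool_rot: [0.001, 0.721, 0.693, -0.001]
force: [0.5, 0.6, -3.2]
opening: 0.05
finger_force: 63.0
t 7.4 pos [ 0.6596 -0.0948  0.1273] open 0.05 ff 62.993727922439575 F [ 0.5  0.6 -3.2] J [ 0.32  0.63 -0.37  1.8   0.31  0.77 -0.25]
tool axes
 [[ 0.04   0.999 -0.   ]
 [ 0.999 -0.04  -0.003]
 [-0.003  0.    -1.   ]]
shift mm (old axes) [4.8 0.2 2.8]
rotvec [ 0.     0.003 -0.005]
rotvec [ 0.005 -0.     3.137]
```

```bash
python3 -m pendant '{"fingers":[1,1,1,1],"translation":[[0,0,1],[0,0,1],[0,0,0.5],[0,0,0]],"rot":[[0,0,0],[0,0,0],[0,0,0],[0,0,0]]}'
python3 -m pendant '{"fingers":[1,1,1],"translation":[[0,0,1],[0,0,0],[0,0,0]],"rot":[[0,0,0],[0,0,0],[0,0,0]]}'
```

```text
time: 7.73
tool_pos: [0.6595, -0.0947, 0.1246]
tool_rot: [0.001, 0.721, 0.693, -0.001]
force: [0.2, -0.3, -3.2]
opening: 0.0502
finger_force: 63.0
time: 7.98
tool_pos: [0.6597, -0.095, 0.1244]
tool_rot: [0.001, 0.721, 0.693, -0.001]
force: [-1.9, -0.3, 1.4]
opening: 0.0503
finger_force: 63.4
```

```bash
python3 -m pendant '{"fingers":[0.3,0,-0.3,-0.6,-1,-1,-1,-1,-1,-1],"translation":[[0,0,0],[0,0,0],[0,0,0],[0,0,0],[0,0,0],[0,0,0],[0,0,-10],[0,0,-20],[0,0,-20],[0,0,-20]],"rot":[[0,0,0],[0,0,0],[0,0,0],[0,0,0],[0,0,0],[0,0,0],[0,0,0],[0,0,0],[0,0,0],[0,0,0]]}'
python3 -m pendant '{"fingers":[-1,1,1,1,1,1,1],"translation":[[0,0,-10],[0,10,0],[0,20,0],[0,20,0],[0,15,0],[0,5,0],[0,0,0]],"rot":[[0,0,0],[0,0,0],[0,0,0],[0,0,0],[0,0,0],[0,0,0],[0,0,0]]}'
python3 - <<'E'
from h import *
delta([.728,-.095,.138],-.035)
a=arm.get_image("side")
cv2.imwrite("pics/s_stand.png",a[:,:,::-1]);cv2.imwrite("pics/t_stand.png",arm.get_image("top")[:,:,::-1])
for x in(.634,.686):
  for y in(-.063,-.127):print(proj("side",[x,y,0]).round(1),proj("side",[x,y,.16]).round(1))
# classify: brown box pixels
im=a.astype(int);m=((im[:,:,0]>1.6*im[:,:,2])&(im.sum(2)<260)).astype(np.uint8)
n,l,stt,c=cv2.connectedComponentsWithStats(m[100:280,220:400]);
for i in np.argsort(-stt[1:,4])[:4]+1:print(stt[i],c[i])
E
```

```text
time: 8.82
tool_pos: [0.6597, -0.0943, 0.1951]
tool_rot: [0.001, 0.721, 0.693, -0.001]
force: [-0.4, 0.4, -0.6]
opening: 0.0854
finger_force: 0.0
time: 9.4
tool_pos: [0.7304, -0.0971, 0.2023]
tool_rot: [0.001, 0.721, 0.693, -0.001]
force: [0.2, 1.3, -0.1]
opening: 0.0121
finger_force: 0.0
t 9.4 pos [ 0.7304 -0.0971  0.2023] open 0.0121 ff 0.0 F [ 0.2  1.3 -0.1] J [ 0.31  0.64 -0.39  1.57  0.27  0.99 -0.2 ]
tool axes
 [[ 0.04   0.999 -0.001]
 [ 0.999 -0.04  -0.002]
 [-0.002 -0.001 -1.   ]]
shift mm (old axes) [ 2.2 -2.5 64.3]
rotvec [-0.001  0.002 -0.005]
rotvec [4.000e-03 1.000e-03 3.137e+00]
[329.1 210.6] [331.5 155.9]
[337.7 199.5] [340.7 146.7]
[311.4 206.1] [312.3 152.1]
[320.8 195.4] [322.3 143.2]
[  43    0  137  110 5968] [108.58863941  38.86963807]
[  23  117  105   63 1829] [ 72.90213231 144.80754511]
[ 66  67  24  22 243] [76.42386831 78.26337449]
[ 37  90  35  33 242] [ 55.30165289 105.25619835]
```

```bash
python3 - <<'E'
from h import *
im=cv2.imread("pics/s_stand.png").sum(2)
np.set_printoptions(linewidth=200)
print(im[138:216:2,306:346].astype(int)//3)
E
```

```text
[[127 128 130 ... 120 121 121]
 [129 128 123 ... 125 129 125]
 [121 123 124 ... 123 128 126]
 ...
 [130 129 133 ... 123 122 121]
 [131 123 119 ... 125 123 123]
 [131 129 135 ... 123 122 120]]
```

```bash
python3 - <<'E'
from h import *
im=cv2.imread("pics/s_stand.png").sum(2)//3
for r in range(138,216,3):print(r,*im[r,306:346])
E
```

```text
138 127 128 130 126 124 123 121 123 124 128 123 125 125 124 121 120 119 111 111 110 108 103 108 104 108 111 113 116 120 124 127 127 128 123 124 124 126 120 121 121
141 127 123 119 124 124 128 126 125 124 122 120 117 111 114 109 114 110 107 105 106 104 110 114 112 125 126 125 128 126 124 122 124 122 125 122 123 125 129 126 125
144 124 126 127 123 123 118 116 110 107 114 111 100 103 104 108 104 95 71 76 74 79 85 98 109 111 112 119 117 120 126 122 125 121 125 125 125 123 122 126 128
147 118 114 111 112 110 109 110 111 109 70 47 54 64 67 78 69 69 71 76 69 70 76 74 75 72 74 75 73 69 75 77 72 65 62 74 84 95 120 124 125
150 110 110 109 111 113 108 112 110 98 71 72 72 77 70 77 77 67 70 70 71 76 71 75 74 78 78 77 77 72 66 49 41 40 27 26 24 52 54 45 51
153 109 106 102 101 105 104 99 81 66 65 66 83 73 71 70 73 79 81 74 77 77 77 76 72 73 65 50 42 36 35 31 18 18 20 16 33 53 53 57 56
156 123 122 120 122 127 131 131 95 77 65 60 67 67 69 71 71 68 74 68 76 66 71 63 35 44 36 24 27 30 18 23 29 28 31 23 33 60 51 34 25
159 118 113 124 123 139 141 135 76 64 67 71 62 64 70 67 68 62 70 66 66 68 69 74 38 41 
[... 1790 characters left out ...]
2 64 64 62 69 70 70 75 52 39 43 31 10 24 11 22 20 23 41 67 92 118 134 134 131 128 126
204 105 108 105 106 110 111 86 72 70 64 65 69 66 70 73 69 71 78 76 71 76 45 36 33 24 21 18 28 52 81 110 117 131 133 133 123 126 131 135 135
207 105 110 112 116 116 116 113 114 114 110 102 90 88 73 72 70 71 68 67 69 74 33 32 33 22 34 79 117 130 136 130 131 128 124 122 131 135 134 131 117
210 130 129 133 129 122 122 124 121 118 119 116 113 125 116 119 119 115 124 124 128 123 111 99 103 133 134 130 132 131 128 123 123 124 131 133 130 122 123 122 121
213 124 117 116 121 123 125 133 119 116 121 122 126 128 123 124 131 133 138 140 136 129 129 131 129 132 134 133 124 124 123 126 131 130 125 122 120 120 121 118 120
```

The dark -x face is uniform right to its edges, with a 7 mm darker strip beside it, so the floor board is at -x. I push high on the +x side.

```bash
python3 -m pendant '{"fingers":[1,1,1,1,1,1,1],"translation":[[2,0,10],[0,0,12],[0,0,12],[0,0,12],[0,0,12],[0,0,6],[0,0,0]],"rot":[[0,0,0],[0,0,0],[0,0,0],[0,0,0],[0,0,0],[0,0,0],[0,0,0]]}'
python3 -m pendant '{"fingers":[1,1,1,1,1,1,1,1,1,1],"translation":[[0,-6,0],[0,-8,0],[0,-8,0],[0,-8,0],[0,-8,0],[0,-8,0],[0,-8,0],[0,-8,0],[0,-8,0],[0,-8,0]],"rot":[[0,0,0],[0,0,0],[0,0,0],[0,0,0],[0,0,0],[0,0,0],[0,0,0],[0,0,0],[0,0,0],[0,0,0]]}'
python3 - <<'E'
from h import *
delta([.728,-.095,.138],-.035)
im=arm.get_image("side").astype(int).sum(2)//3
for r in range(140,216,6):print(r,*im[r,300:370:2])
E
```

```text
time: 10.08
tool_pos: [0.7278, -0.0956, 0.1369]
tool_rot: [-0.001, 0.721, 0.693, -0.003]
force: [0.0, 0.3, -0.0]
opening: 0.0002
finger_force: 0.0
time: 10.92
tool_pos: [0.6508, -0.0924, 0.1398]
tool_rot: [0.001, 0.721, 0.693, -0.001]
force: [-0.4, -0.9, 0.5]
opening: 0.0001
finger_force: 0.0
t 10.9167 pos [ 0.6508 -0.0924  0.1398] open 0.0001 ff 0.0 F [-0.4 -0.9  0.5] J [ 0.33  0.61 -0.37  1.81  0.31  0.78 -0.25]
tool axes
 [[ 0.04   0.999 -0.   ]
 [ 0.999 -0.04  -0.003]
 [-0.003  0.    -1.   ]]
shift mm (old axes) [ 0.5 77.2  1.8]
rotvec [ 0.     0.003 -0.005]
rotvec [ 0.005 -0.     3.137]
140 134 129 132 125 121 121 126 130 125 119 110 113 104 59 98 127 42 23 43 126 126 121 125 127 128 121 120 117 113 116 122 126 120 117 118
146 130 127 126 124 122 113 115 115 66 55 73 70 68 77 78 129 44 21 46 107 107 121 122 123 120 114 114 116 124 117 117 125 128 120 119
152 111 110 111 108 97 99 99 70 73 82 67 70 69 73 69 71 71 46 35 17 23 57 65 41 96 126 124 115 122 125 119 119 111 118 124
158 121 123 124 126 121 132 139 57 72 65 70 68 70 65 71 33 19 23 30 16 28 51 35 71 100 120 122 118 115 11
[... 444 characters left out ...]
2 87 95 87 82 86 71 75 72 76 111 108 110 115
188 130 122 120 118 117 116 87 72 70 63 70 70 70 71 42 27 26 13 17 25 92 95 92 87 79 69 67 96 116 113 115 108 113 117 110
194 114 110 106 110 104 115 95 74 65 69 66 72 73 72 39 24 23 26 21 29 96 87 85 93 129 129 134 127 132 126 132 134 126 129 119
200 100 101 107 108 112 112 87 74 64 70 67 66 67 66 31 18 25 23 14 45 93 136 125 131 134 119 126 126 129 131 126 125 128 122 120
206 106 114 108 106 111 117 103 101 80 70 70 68 73 71 37 21 48 114 135 134 126 133 131 123 122 127 129 130 126 127 126 122 118 118 122
212 118 119 129 137 120 122 125 116 119 126 122 130 142 134 132 131 140 129 122 131 125 121 124 121 129 133 128 126 126 120 118 119 126 128 123
```

The box hasn't moved. The closed fingertips passed just over its 160 mm top, so the real tips sit about 25-30 mm higher than the TCP reading implies. I'll back off, go 35 mm lower and push again.

```bash
python3 -m pendant '{"fingers":[1,1,1,1,1,1,1,1,1,1],"translation":[[0,20,0],[0,30,0],[0,30,0],[0,0,0],[0,0,0],[0,0,10],[0,0,12],[0,0,10],[0,0,3],[0,0,0]],"rot":[[0,0,0],[0,0,0],[0,0,0],[0,0,0],[0,0,0],[0,0,0],[0,0,0],[0,0,0],[0,0,0],[0,0,0]]}'
python3 -m pendant '{"fingers":[1,1,1,1,1],"translation":[[0,-6,0],[0,-8,0],[0,-8,0],[0,-8,0],[0,-8,0]],"rot":[[0,0,0],[0,0,0],[0,0,0],[0,0,0],[0,0,0]]}'
python3 -m pendant '{"fingers":[1,1],"translation":[[0,-8,0],[0,-6,0]],"rot":[[0,0,0],[0,0,0]]}'
python3 - <<'E'
from h import *
im=arm.get_image("side").astype(int).sum(2)//3
for r in range(134,216,8):print(r,*im[r,290:370:2])
E
```

```text
time: 11.8
tool_pos: [0.7294, -0.0958, 0.1025]
tool_rot: [-0.0, 0.721, 0.693, -0.003]
force: [0.4, 0.5, 0.1]
opening: -0.0002
finger_force: 0.0
time: 12.22
tool_pos: [0.693, -0.0941, 0.1055]
tool_rot: [0.002, 0.721, 0.693, -0.001]
force: [0.9, -0.6, 1.4]
opening: -0.0001
finger_force: 0.3
time: 12.38
tool_pos: [0.6785, -0.0936, 0.1052]
tool_rot: [0.001, 0.721, 0.693, -0.001]
force: [0.4, -0.2, 1.1]
opening: -0.0001
finger_force: 0.2
134 74 74 74 77 71 113 130 27 26 23 18 33 23 26 28 27 33 18 12 17 118 122 90 24 29 18 68 121 124 122 130 128 131 108 103 106 98 102 101 111
142 116 133 137 135 135 129 132 123 128 73 31 19 30 36 17 26 32 21 29 26 27 24 64 125 126 126 125 124 126 123 123 119 115 117 120 123 120 122 131 126
150 130 131 127 127 128 122 117 115 111 111 116 113 104 70 75 126 41 72 68 77 75 71 76 74 81 75 77 78 60 45 106 127 122 120 125 124 122 120 117 121
158 110 116 113 110 110 118 122 122 127 121 137 143 124 121 61 89 69 78 68 72 68 72 72 68 45 30 18 22 22 81 125 121 118 118 100 77 82 85 87 91
166 125 125 116 119 116 116 51 123 97 53 46 56 63 65 65 63 66 71 72 66 69 73 66 40
[... 221 characters left out ...]
19 116 110 78 69 72 70 69 68 72 66 56 36 26 13 22 40 90 90 91 88 85 70 70 75 70 72 68 63 69
190 120 131 127 127 133 122 114 121 119 114 109 114 100 71 69 68 65 63 69 65 68 38 29 24 25 32 97 85 85 88 85 87 81 70 95 114 113 117 112 118
198 115 109 101 108 109 103 105 106 106 110 113 106 76 70 69 67 67 70 70 71 41 23 21 12 21 88 87 87 87 134 135 122 127 124 134 130 125 128 129 120
206 111 103 102 105 106 108 109 108 104 110 116 116 114 109 102 84 72 72 73 42 14 44 97 133 135 124 132 129 122 129 126 129 131 126 123 126 123 117 119 126
214 120 123 130 126 113 118 129 127 130 133 124 113 112 119 127 112 129 140 128 131 128 128 124 129 129 116 123 120 126 129 127 125 128 124 120 118 123 125 124 117
```

The box is leaning toward -x, so I continue the push.

```bash
python3 -m pendant '{"fingers":[1,1,1,1,1,1,1,1],"translation":[[0,-7,0],[0,-7,0],[0,-7,0],[0,-7,0],[0,0,0],[0,0,0],[0,0,0],[0,0,0]],"rot":[[0,0,0],[0,0,0],[0,0,0],[0,0,0],[0,0,0],[0,0,0],[0,0,0],[0,0,0]]}'
python3 - <<'E'
from h import *
im=arm.get_image("side");cv2.imwrite("pics/s_top.png",im[:,:,::-1]);im=im.astype(int).sum(2)//3
for r in range(134,246,8):print(r,*im[r,290:410:3])
E
```

```text
time: 13.1
tool_pos: [0.6519, -0.0925, 0.1046]
tool_rot: [0.001, 0.721, 0.693, -0.001]
force: [0.2, -0.2, -0.7]
opening: -0.0002
finger_force: 0.0
134 75 76 70 77 128 131 134 64 30 8 33 28 13 29 32 22 19 109 86 46 29 36 110 103 103 103 110 109 118 77 68 56 54 33 30 41 38 28 33 38
142 120 133 135 133 132 124 125 125 124 24 30 34 22 19 24 12 106 29 23 109 121 116 115 122 122 123 130 123 128 135 138 134 137 89 89 80 82 74 73 66
150 128 127 127 126 115 112 111 112 108 56 52 49 111 91 18 17 58 55 58 72 121 124 122 125 123 118 121 128 136 133 86 80 82 86 86 86 83 84 129 125
158 112 112 112 113 124 127 123 137 125 108 123 117 129 128 30 39 59 55 44 99 122 118 115 116 126 131 116 86 87 83 81 82 79 87 82 109 123 123 131 126
166 127 125 118 121 51 123 51 54 63 64 61 62 56 55 52 48 40 84 128 118 121 74 85 101 95 92 86 86 86 78 127 95 74 134 121 120 118 119 125 132
174 117 109 74 70 52 76 113 132 115 122 96 63 54 54 29 78 124 123 124 122 128 131 131 91 88 83 81 81 87 97 114 128 135 125 132 132 126 127 114 68
182 81 60 40 83 130 130 124 120 111 102 101 92 62 88 131 125 124 130 127 136 130 124 98 
[... 382 characters left out ...]
113 118 115 108 106 112 118 92 70 73 68 68 65 69 64 67 62 70 72 73 71 69 71 66 63 69 71 37 45 77 81 111 127 127
214 121 126 123 115 128 125 134 115 122 128 115 125 117 114 115 113 114 108 82 72 47 49 64 69 71 72 73 74 72 69 68 74 66 47 43 88 121 126 127 128
222 118 122 46 41 83 112 117 120 120 118 119 119 120 121 64 83 79 85 75 116 110 109 109 112 104 105 113 114 112 113 85 59 35 87 123 122 130 130 132 125
230 109 62 48 53 46 39 47 52 50 53 52 52 51 53 39 58 34 89 80 96 129 119 122 123 135 126 121 124 125 129 126 137 120 134 127 136 132 130 126 127
238 66 65 91 89 70 52 41 51 53 51 43 52 45 48 45 48 32 83 136 121 124 125 135 129 119 122 128 131 122 133 133 124 136 126 139 131 131 131 129 134
```

The box has toppled. I'll retreat, clear the top view and turn the tool for the grasp across the width.

```bash
python3 -m pendant '{"fingers":[1,1,1,1,-1,-1,-1,-1,-1,-1],"translation":[[0,5,-20],[0,5,-30],[0,0,-40],[0,0,-40],[-10,0,0],[-20,0,0],[-30,0,0],[-30,0,0],[-30,0,0],[-30,0,0]],"rot":[[0,0,0],[0,0,0],[0,0,0],[0,0,0],[0,0,0],[0,0,0],[0,0,0],[0,0,0],[0,0,0],[0,0,0]]}'
python3 -m pendant '{"fingers":[-1,-1,-1,-1,-1,-1,-1,-1,-1,-1],"translation":[[-20,0,0],[-10,0,0],[0,0,0],[0,0,0],[0,0,0],[0,0,0],[0,0,0],[0,0,0],[0,0,0],[0,0,0]],"rot":[[0,0,0],[0,0,-0.12],[0,0,-0.12],[0,0,-0.12],[0,0,-0.12],[0,0,-0.12],[0,0,-0.12],[0,0,-0.12],[0,0,-0.12],[0,0,-0.12]]}'
python3 - <<'E'
from h import *
a=arm.get_image("top")[:,:,::-1];b=arm.get_image("side")[:,:,::-1]
cv2.imwrite("pics/t_lie.png",a);cv2.imwrite("pics/s_lie.png",b)
# quad fit to brown on the top image near expected place
u=proj("top",[.554,-.095,.03]);print("expect",u,[proj("top",[x,y,.052]).round() for x in(.474,.634) for y in(-.127,-.063)])
c=a[int(u[1])-60:int(u[1])+60,int(u[0])-40:int(u[0])+40]
h=cv2.cvtColor(c,cv2.COLOR_BGR2HSV);print(h[60,::4].tolist());print(h[::5,40].tolist())
E
```

```text
time: 13.98
tool_pos: [0.6556, -0.2439, 0.235]
tool_rot: [0.001, 0.721, 0.693, -0.001]
force: [0.9, -0.3, 0.3]
opening: 0.0724
finger_force: 0.0
time: 14.82
tool_pos: [0.6546, -0.2726, 0.2349]
tool_rot: [0.0, 0.26, 0.966, -0.001]
force: [-0.5, -0.0, -0.4]
opening: 0.0855
finger_force: 0.0
expect [352.44244293 229.45543141] [array([366., 260.]), array([342., 260.]), array([365., 199.]), array([340., 199.])]
[[16, 105, 150], [16, 104, 154], [15, 106, 154], [16, 105, 151], [16, 105, 146], [16, 109, 138], [16, 110, 137], [12, 144, 115], [12, 148, 67], [13, 137, 69], [11, 140, 62], [12, 131, 66], [13, 148, 98], [15, 110, 109], [15, 108, 111], [15, 114, 110], [15, 108, 111], [15, 112, 112], [15, 108, 116], [16, 108, 139]]
[[16, 106, 142], [16, 105, 155], [16, 107, 150], [16, 106, 145], [16, 110, 139], [16, 107, 145], [16, 106, 151], [13, 149, 113], [14, 143, 66], [12, 139, 64], [14, 147, 64], [14, 138, 63], [11, 140, 62], [13, 146, 63], [12, 143, 64], [13, 139, 64], [14, 131, 64], [13, 141, 65], [13, 151, 113], [16, 107, 148], [16, 104, 154], [16, 104, 154], [17, 106, 152], [16, 104, 152]]
```

```bash
cat >> h.py <<'E'
def quad(img,u0,u1,v0,v1,cond,z):
    """min-area rect of the largest masked blob (BGR img, HSV test) -> world corners at height z, centre, long-axis azimuth"""
    h=cv2.cvtColor(img[v0:v1,u0:u1],cv2.COLOR_BGR2HSV).astype(int);m=cond(h).astype(np.uint8)
    m=cv2.morphologyEx(m,cv2.MORPH_CLOSE,np.ones((3,3)))
    n,l,s,c=cv2.connectedComponentsWithStats(m);i=1+np.argmax(s[1:,4]);print("blob",s[i])
    ct=max(cv2.findContours((l==i).astype(np.uint8),cv2.RETR_EXTERNAL,2)[0],key=len)
    b=cv2.boxPoints(cv2.minAreaRect(ct))+[u0,v0]
    ctr=b.mean(0); b=b+np.sign(b-ctr)*.5+0   # pixel extent
    W=np.array([ray("top",*(p),z) for p in b]);e=[W[1]-W[0],W[2]-W[1]];L=max(e,key=np.linalg.norm)
    print("px",b.round(1).tolist(),"\ncentre",W.mean(0).round(4),"sides",[np.linalg.norm(q).round(4) for q in e],"az deg",np.degrees(np.arctan2(L[1],L[0])).round(1)%180)
E
python3 - <<'E'
from h import *
a=cv2.imread("pics/t_lie.png")
quad(a,310,395,175,285,lambda h:h[:,:,1]>124,.052)
c=cv2.cvtColor(a,cv2.COLOR_BGR2HSV)[...,2]
for r in (200,205,210,230,250,255,258,262):print(r,*c[r,334:374])
print(c[195:268,352])
delta([.55,-.09,.2],np.pi/2)
E
```

```text
blob [  27   26   28   62 1538]
px [[336.0, 261.6], [338.8, 199.8], [365.3, 200.9], [362.5, 262.7]] 
centre [ 0.5497 -0.0883  0.052 ] sides [np.float64(0.1624), np.float64(0.0705)] az deg 176.4
200 146 147 147 146 146 146 138 130 133 134 134 131 136 145 144 146 145 144 145 148 147 146 148 147 147 148 152 159 157 157 158 158 159 158 157 157 157 155 153 153
205 143 145 147 147 145 127 109 116 117 115 116 115 116 118 116 116 115 112 113 114 114 112 113 113 113 113 112 112 113 114 121 125 126 124 127 130 130 132 130 131
210 147 148 147 146 137 114 111 118 103 81 70 70 70 68 65 66 65 66 65 66 63 61 62 60 63 63 78 100 114 122 124 123 122 124 123 122 120 120 120 120
230 136 134 134 126 111 109 115 102 79 70 69 68 70 68 66 68 67 63 63 64 65 66 63 66 64 77 98 112 115 115 111 111 111 111 110 111 112 111 111 112
250 145 144 134 117 116 122 106 76 66 65 66 65 65 61 62 66 64 64 65 64 64 67 65 66 78 102 118 123 122 118 118 117 118 117 119 120 118 118 118 117
255 155 150 137 123 122 119 110 98 92 89 82 75 76 74 75 73 72 72 72 75 74 72 69 70 80 105 121 121 118 117 115 116 117 116 116 115 116 116 115
[... 235 characters left out ...]
2 151 151 140 123 113 117 114 112 109 114 116 115 115 120 120 119 116 116 116 117 117 116 116 116
[145 146 150 153 151 145 129 118 114 113 113 116  80  63  66  65  62  66
  64  64  64  62  64  63  64  64  63  66  62  63  66  62  65  64  62  63
  65  65  63  63  65  65  66  63  64  65  67  64  65  64  65  66  65  67
  64  65  64  64  65  65  72 114 115 113 113 114 123 140 149 148 153 156
 153]
t 14.9167 pos [ 0.6544 -0.2727  0.2347] open 0.0854 ff 0.0 F [ 0.2 -0.5 -0. ] J [ 0.75  0.62 -0.66  1.6   0.43  1.06  1.  ]
tool axes
 [[-0.862  0.507 -0.   ]
 [ 0.507  0.862 -0.002]
 [-0.001 -0.002 -1.   ]]
shift mm (old axes) [182.6 104.7  34.3]
rotvec [-0.002  0.    -0.531]
rotvec [0.    0.003 2.61 ]
```

The mask shows a bright rim around a dark interior, so the box lies mouth up, centred near (0.550, -0.091) with its long axis at 176.4°. I go above it.

```bash
python3 -m pendant '{"fingers":[-1,-1,-1,-1,-1,-1,-1,-1,-1,-1],"translation":[[0,0,0],[0,0,0],[0,0,0],[0,0,0],[15,22,0],[20,31,0],[23,35,10],[23,35,20],[20,30,25],[15,22,25]],"rot":[[0,0,-0.118],[0,0,-0.118],[0,0,-0.117],[0,0,-0.117],[0,0,0],[0,0,0],[0,0,0],[0,0,0],[0,0,0],[0,0,0]]}'
python3 -m pendant '{"fingers":[-1,-1,-1,-1],"translation":[[0,0,25],[0,0,25],[0,0,15],[0,0,0]],"rot":[[0,0,0],[0,0,0],[0,0,0],[0,0,0]]}'
python3 - <<'E'
from h import *
delta([.55,-.091,0],np.radians(86.4))
E
```

```text
time: 15.75
tool_pos: [0.5521, -0.0946, 0.1587]
tool_rot: [0.001, 0.031, 1.0, -0.001]
force: [0.8, -0.0, -0.2]
opening: 0.0852
finger_force: 0.0
time: 16.08
tool_pos: [0.5506, -0.0976, 0.0904]
tool_rot: [-0.003, 0.032, 0.999, -0.001]
force: [-0.8, -0.5, 0.0]
opening: 0.0856
finger_force: 0.0
t 16.0833 pos [ 0.5506 -0.0976  0.0904] open 0.0856 ff 0.0 F [-0.8 -0.5  0. ] J [ 0.58  0.65 -0.69  2.05  0.65  0.69  0.97]
tool axes
 [[-0.998  0.063 -0.006]
 [ 0.063  0.998 -0.003]
 [ 0.006 -0.003 -1.   ]]
shift mm (old axes) [ 0.4  6.8 90.4]
rotvec [-0.003 -0.006 -0.   ]
rotvec [-0.009  0.005  3.141]
```

```bash
python3 -m pendant '{"fingers":[-1,-1,-1,-1,-1,-1,-1],"translation":[[0,6,15],[0,0,15],[0,0,15],[0,0,12],[0,0,0],[0,0,0],[0,0,0]],"rot":[[-0.003,-0.006,0],[0,0,0],[0,0,0],[0,0,0],[0,0,0],[0,0,0],[0,0,0]]}'
python3 - <<'E'
from h import *
delta([.55,-.091,0],np.radians(86.4))
s=arm.get_image("side");cv2.imwrite("pics/s_pre.png",s[:,:,::-1]);cv2.imwrite("pics/t_pre.png",arm.get_image("top")[:,:,::-1])
E
```

```text
time: 16.67
tool_pos: [0.5545, -0.0915, 0.0373]
tool_rot: [0.004, 0.031, 1.0, -0.0]
force: [-0.3, 0.2, -0.3]
opening: 0.0857
finger_force: 0.0
t 16.6667 pos [ 0.5545 -0.0915  0.0373] open 0.0857 ff 0.0 F [-0.3  0.2 -0.3] J [ 0.51  0.71 -0.61  2.07  0.75  0.58  0.88]
tool axes
 [[-0.998  0.061  0.008]
 [ 0.061  0.998 -0.   ]
 [-0.008  0.    -1.   ]]
shift mm (old axes) [ 4.8  0.2 37.2]
rotvec [0.    0.008 0.001]
rotvec [-0.012  0.    -3.14 ]
```

```bash
python3 -m pendant '{"fingers":[-1,-1,-1,-1,-1,-1],"translation":[[4,0,6],[0,0,7],[0,0,7],[0,0,7],[0,0,0],[0,0,0]],"rot":[[0,0.006,0],[0,0,0],[0,0,0],[0,0,0],[0,0,0],[0,0,0]]}'
python3 -m pendant '{"fingers":[-1,-1,-0.6,-0.2,0.2,0.6,1,1,1],"translation":[[0,0,5],[0,0,4],[0,0,0],[0,0,0],[0,0,0],[0,0,0],[0,0,0],[0,0,0],[0,0,0]],"rot":[[0,0,0],[0,0,0],[0,0,0],[0,0,0],[0,0,0],[0,0,0],[0,0,0],[0,0,0],[0,0,0]]}'
python3 - <<'E'
from h import *
delta([.55,-.091,0],np.radians(86.4))
cv2.imwrite("pics/s_gr.png",arm.get_image("side")[:,:,::-1]);cv2.imwrite("pics/t_gr.png",arm.get_image("top")[:,:,::-1])
E
```

```text
time: 17.27
tool_pos: [0.5491, -0.0912, 0.0086]
tool_rot: [-0.001, 0.03, 1.0, 0.0]
force: [0.5, 0.3, 0.2]
opening: 0.0856
finger_force: 0.0
time: 18.02
tool_pos: [0.5501, -0.0901, 0.0008]
tool_rot: [0.001, 0.03, 1.0, 0.001]
force: [-0.8, 4.4, 4.5]
opening: 0.0628
finger_force: 68.3
t 18.0167 pos [ 0.5501 -0.0901  0.0008] open 0.0628 ff 68.27356338500977 F [-0.8  4.4  4.5] J [ 0.47  0.76 -0.55  2.09  0.82  0.51  0.82]
tool axes
 [[-0.998  0.06   0.001]
 [ 0.06   0.998  0.001]
 [-0.001  0.002 -1.   ]]
shift mm (old axes) [ 0.  -0.9  0.8]
rotvec [0.002 0.001 0.003]
rotvec [-2.000e-03  2.000e-03 -3.139e+00]
```

```bash
python3 - <<'E'
from h import *
a=cv2.imread("pics/t_lie.png")
print("tray");quad(a,185,260,210,315,lambda h:(abs(h[:,:,0]-75)<25)&(h[:,:,1]>60),.035)
print("insert");quad(a,275,320,170,240,lambda h:((h[:,:,0]<6)|(h[:,:,0]>172))&(h[:,:,1]>120),.036)
print("bar body centre from corners", (ray("top",280+66/5,122+418/5,.064)).round(4))
E
```

```text
tray
blob [  20   18   35   74 1323]
px [[199.8, 229.3], [234.7, 226.8], [239.9, 299.5], [204.9, 301.9]] 
centre [0.4666 0.2604 0.035 ] sides [np.float64(0.0943), np.float64(0.1917)] az deg 4.699999999999989
insert
blob [ 12  17  18  39 196]
px [[285.9, 187.4], [299.4, 185.4], [305.3, 224.6], [291.7, 226.5]] 
centre [0.6192 0.0577 0.036 ] sides [np.float64(0.0371), np.float64(0.1074)] az deg 8.099999999999994
bar body centre from corners [0.6176 0.0619 0.064 ]
```

```bash
python3 - <<'E'
from h import *
a=cv2.imread("pics/t_lie.png").astype(float);g=a[:,:,1]-a[:,:,2]  # green minus red: >0 in tray
L=[];Rr=[]
for v in range(236,296,4):
    row=g[v]; w=np.where(row[185:260]>0)[0]+185
    def cross(i,j): return i+(0-row[i])/(row[j]-row[i])*(j-i)
    l=cross(w[0]-1,w[0]);r=cross(w[-1],w[-1]+1);L.append(ray("top",l+.0,v,.035));Rr.append(ray("top",r,v,.035))
for E in(np.array(L),np.array(Rr)):
    f=np.polyfit(E[:,0],E[:,1],1);res=E[:,1]-np.polyval(f,E[:,0]);print(f,np.degrees(np.arctan(f[0])).round(2),"y at .467",np.polyval(f,.467).round(4),res.std().round(4))
T=[];B=[]
for u in range(206,234,3):
    col=g[:,u];w=np.where(col[215:315]>0)[0]+215;T.append(ray("top",u,w[0],.035));B.append(ray("top",u,w[-1]+1,.035))
for E in(np.array(T),np.array(B)):
    f=np.polyfit(E[:,1],E[:,0],1);print("end",np.degrees(np.arctan(-f[0])).round(2),"x at y=.261",np.polyval(f,.261).round(4))
E
```

```text
[0.13422675 0.2486337 ] 7.64 y at .467 0.3113 0.0003
[0.1302192  0.15346081] 7.42 y at .467 0.2143 0.0008
end 1.23 x at y=.261 0.563
end 7.58 x at y=.261 0.3699
```

Tray centre is (0.4665, 0.2625) at 7.55°. I lift 90 mm, turn the tool, and carry the box over.

```bash
python3 -m pendant '{"fingers":[1,1,1,1,1,1,1,1,1,1],"translation":[[0,0,-5],[0,0,-10],[0,0,-15],[0,0,-15],[0,0,-15],[0,0,-15],[0,0,-12],[0,0,-5],[0,0,0],[0,0,0]],"rot":[[0,0,0],[0,0,0],[0,0,0],[0,0,0],[0,0,0],[0,0,0],[0,0,0],[0,0,-0.06],[0,0,-0.07],[0,0,-0.06]]}'
python3 -m pendant '{"fingers":[1,1,1,1,1,1,1,1,1,1],"translation":[[2,15,0],[3,30,0],[4,40,0],[4,40,0],[4,40,0],[4,40,0],[4,40,0],[4,40,0],[4,40,0],[3,25,0]],"rot":[[0,0,0],[0,0,0],[0,0,0],[0,0,0],[0,0,0],[0,0,0],[0,0,0],[0,0,0],[0,0,0],[0,0,0]]}'
python3 -m pendant '{"fingers":[1,1,1,1],"translation":[[0,10,0],[0,0,0],[0,0,0],[0,0,0]],"rot":[[0,0,0],[0,0,0],[0,0,0],[0,0,0]]}'
python3 - <<'E'
from h import *
delta([.4665,.2625,.0088],np.radians(97.55))
a=arm.get_image("top")[:,:,::-1];cv2.imwrite("pics/t_tr.png",a)
quad(a,170,300,180,330,lambda h:(h[:,:,1]>124)&(h[:,:,0]<25)&(h[:,:,0]>8)&(h[:,:,2]<130),.14)
E
```

```text
time: 18.95
tool_pos: [0.5493, -0.0928, 0.0931]
tool_rot: [-0.0, -0.066, 0.998, -0.001]
force: [0.6, -0.3, -3.5]
opening: 0.0627
finger_force: 67.3
time: 19.78
tool_pos: [0.4678, 0.2557, 0.0932]
tool_rot: [0.001, -0.066, 0.998, 0.001]
force: [-0.1, 1.8, -2.2]
opening: 0.063
finger_force: 67.3
time: 20.12
tool_pos: [0.4681, 0.2577, 0.0918]
tool_rot: [-0.0, -0.063, 0.998, -0.002]
force: [-0.3, -1.0, -3.3]
opening: 0.0629
finger_force: 67.3
t 20.1167 pos [0.4681 0.2577 0.0918] open 0.0629 ff 67.30721712112427 F [-0.3 -1.  -3.3] J [-0.07  0.63 -0.72  2.1   0.68  0.66  0.44]
tool axes
 [[-0.992 -0.126 -0.001]
 [-0.126  0.992 -0.004]
 [ 0.001 -0.004 -1.   ]]
shift mm (old axes) [ 0.9  5.3 83. ]
rotvec [-0.004 -0.001 -0.006]
rotvec [-2.000e-03  6.000e-03  3.136e+00]
blob [ 23  52  34  29 776]
px [[191.8, 233.7], [224.1, 230.8], [226.6, 259.9], [194.3, 262.8]] 
centre [0.5151 0.2571 0.14  ] sides [np.float64(0.0776), np.float64(0.0695)] az deg 94.3
```

```bash
python3 - <<'E'
from h import *
print(ray("top",208,231.8,.143))
E
python3 -m pendant '{"fingers":[1,1,1,1,1,1,1,1],"translation":[[1,5,6],[0,0,12],[0,0,12],[0,0,10],[0,0,6],[0,0,4],[0,0,0],[0,0,0]],"rot":[[-0.004,-0.001,-0.006],[0,0,0],[0,0,0],[0,0,0],[0,0,0],[0,0,0],[0,0,0],[0,0,0]]}'
python3 - <<'E'
from h import *
delta([.4665,.2625,.0088],np.radians(97.55))
E
```

```text
[0.55064879 0.25974918 0.143     ]
time: 20.83
tool_pos: [0.4658, 0.2662, 0.0421]
tool_rot: [0.0, -0.068, 0.998, 0.002]
force: [0.2, -0.1, -3.0]
opening: 0.0625
finger_force: 67.3
t 20.8333 pos [0.4658 0.2662 0.0421] open 0.0625 ff 67.3470389842987 F [ 0.2 -0.1 -3. ] J [-0.15  0.7  -0.64  2.12  0.78  0.57  0.35]
tool axes
 [[-0.991 -0.135  0.   ]
 [-0.135  0.991  0.004]
 [-0.001  0.004 -1.   ]]
shift mm (old axes) [-0.2 -3.9 33.3]
rotvec [0.004 0.001 0.004]
rotvec [-1.000e-03  6.000e-03 -3.138e+00]
```

```bash
python3 -m pendant '{"fingers":[1,1,1,1,1,1,1,1,1,1],"translation":[[2,-4,0],[0,0,0],[0,0,4],[0,0,5],[0,0,5],[0,0,5],[0,0,4],[0,0,3],[0,0,2],[0,0,0]],"rot":[[0.002,0,0.003],[0,0,0],[0,0,0],[0,0,0],[0,0,0],[0,0,0],[0,0,0],[0,0,0],[0,0,0],[0,0,0]]}'
python3 -m pendant '{"fingers":[1,1,1,1],"translation":[[0,0,1],[0,0,1],[0,0,1],[0,0,0]],"rot":[[0,0,0],[0,0,0],[0,0,0],[0,0,0]]}'
python3 - <<'E'
from h import *
delta([.4665,.2625,.0088],np.radians(97.55))
E
```

```text
time: 21.67
tool_pos: [0.4643, 0.2618, 0.0138]
tool_rot: [0.0, -0.066, 0.998, 0.001]
force: [-0.3, 0.7, -4.0]
opening: 0.063
finger_force: 67.3
time: 22.0
tool_pos: [0.4645, 0.2619, 0.0113]
tool_rot: [0.0, -0.066, 0.998, 0.001]
force: [0.5, 0.6, -3.8]
opening: 0.0631
finger_force: 67.3
t 22.0 pos [0.4645 0.2619 0.0113] open 0.0631 ff 67.34508991241455 F [ 0.5  0.6 -3.8] J [-0.19  0.73 -0.57  2.14  0.85  0.51  0.29]
tool axes
 [[-0.991 -0.132  0.001]
 [-0.132  0.991  0.002]
 [-0.001  0.002 -1.   ]]
shift mm (old axes) [-2.   0.4  2.5]
rotvec [0.002 0.001 0.   ]
rotvec [-2.000e-03  3.000e-03 -3.141e+00]
```

```bash
python3 -m pendant '{"fingers":[1,1,1,1],"translation":[[0,0,1],[0,0,1],[0,0,0],[0,0,0]],"rot":[[0,0,0],[0,0,0],[0,0,0],[0,0,0]]}'
python3 -m pendant '{"fingers":[1,1,1],"translation":[[0,0,1],[0,0,0],[0,0,0]],"rot":[[0,0,0],[0,0,0],[0,0,0]]}'
```

```text
time: 22.33
tool_pos: [0.4645, 0.2619, 0.0093]
tool_rot: [0.0, -0.066, 0.998, 0.001]
force: [-0.6, 0.3, -3.5]
opening: 0.0631
finger_force: 67.3
time: 22.58
tool_pos: [0.4646, 0.262, 0.0088]
tool_rot: [0.001, -0.066, 0.998, 0.001]
force: [-1.4, -0.7, 3.5]
opening: 0.0627
finger_force: 68.0
```

The box touches down in the tray. I release it, rise, and move above the red box.

```bash
python3 -m pendant '{"fingers":[0.4,0,-0.4,-1,-1,-1,-1,-1,-1,-1],"translation":[[0,0,0],[0,0,0],[0,0,0],[0,0,0],[0,0,0],[0,0,0],[0,0,-10],[0,0,-25],[0,0,-35],[0,0,-35]],"rot":[[0,0,0],[0,0,0],[0,0,0],[0,0,0],[0,0,0],[0,0,0],[0,0,0],[0,0,0],[0,0,0],[0,0,0]]}'
python3 -m pendant '{"fingers":[-1,-1,-1,-1,-1,-1,-1,-1,-1,-1],"translation":[[0,0,-30],[-12,-20,-10],[-19,-35,0],[-20,-37,0],[-20,-37,0],[-20,-37,0],[-19,-33,0],[-15,-24,0],[0,0,0],[0,0,0]],"rot":[[0,0,0],[0,0,0],[0,0,0],[0,0,0],[0,0,0],[0,0,0],[0,0,0],[0,0,0],[0,0,0],[0,0,0]]}'
python3 - <<'E'
from h import *
delta([.618,.057,.06],np.radians(97.8))
a=arm.get_image("top")[:,:,::-1];cv2.imwrite("pics/t_in.png",a)
b=arm.get_image("side")[:,:,::-1];cv2.imwrite("pics/s_in.png",b)
quad(a,190,255,215,310,lambda h:(h[:,:,1]>124)&(h[:,:,0]<25)&(h[:,:,0]>8)&(h[:,:,2]<130),.06)
o=np.zeros((600,800,3),np.uint8);o[:570,:390]=cv2.resize(a[210:305,190:255],(390,570),interpolation=cv2.INTER_CUBIC);o[:330,400:]=cv2.resize(b[170:335,230:430],(400,330),interpolation=cv2.INTER_CUBIC)
cv2.imwrite("pics/final_look.png",o)
E
```

```text
time: 23.42
tool_pos: [0.4635, 0.2614, 0.1144]
tool_rot: [-0.001, -0.066, 0.998, 0.001]
force: [1.4, 0.6, -0.2]
opening: 0.0853
finger_force: 0.0
time: 24.25
tool_pos: [0.618, 0.0554, 0.1531]
tool_rot: [0.0, -0.064, 0.998, 0.001]
force: [-0.2, 1.0, 0.4]
opening: 0.085
finger_force: 0.0
t 24.25 pos [0.618  0.0554 0.1531] open 0.085 ff 0.0 F [-0.2  1.   0.4] J [ 0.38  0.65 -0.79  1.87  0.59  0.87  0.99]
tool axes
 [[-0.992 -0.127  0.001]
 [-0.127  0.992  0.002]
 [-0.001  0.002 -1.   ]]
shift mm (old axes) [-0.1  1.4 93.1]
rotvec [ 0.002  0.001 -0.009]
rotvec [ 2.000e-03 -3.000e-03  3.133e+00]
blob [  12   19   35   65 1741]
px [[200.2, 236.1], [229.7, 232.7], [237.0, 295.6], [207.5, 299.0]] 
centre [0.4644 0.2565 0.06  ] sides [np.float64(0.0775), np.float64(0.1626)] az deg 7.400000000000006
```

View pics/final_look.png

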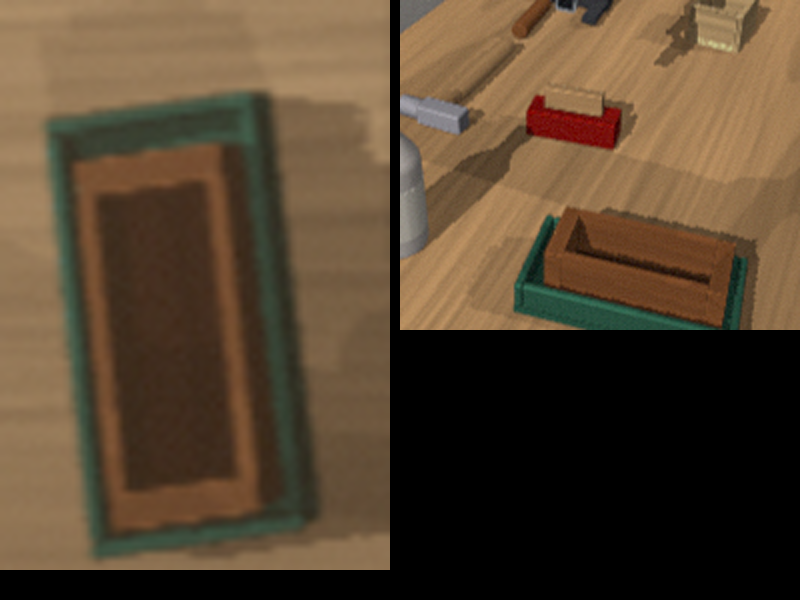

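The view shows the wooden box flat in the tray, mouth up, with rim corners at crop (75,163), (220,145), (258,512) and (110,530). The red box is untouched. Now I pick it up by its bar.

```bash
python3 - <<'E'
from h import *
W=np.array([ray("top",190+c[0]/6,210+c[1]/6,.06) for c in((75,163),(220,145),(258,512),(110,530))]);print("box ctr",W.mean(0),W.round(4).tolist())
W=np.array([ray("top",190+c[0]/6,210+c[1]/6,.06) for c in((98,193),(208,180),(240,478),(125,490))]);print("mouth ctr",W.mean(0))
E
python3 -m pendant '{"fingers":[-1,-1,-1,-1,-1,-1,-1,-1,-1,-1],"translation":[[0,1,15],[0,0,22],[0,0,22],[0,0,18],[0,0,14],[0,0,10],[0,0,10],[0,0,8],[0,0,6],[0,0,0]],"rot":[[0.002,0,-0.008],[0,0,0],[0,0,0],[0,0,0],[0,0,0],[0,0,0],[0,0,0],[0,0,0],[0,0,0],[0,0,0]]}'
python3 - <<'E'
from h import *
delta([.618,.057,.026],np.radians(97.8))
E
```

```text
box ctr [0.46336767 0.25900398 0.06      ] [[0.5382, 0.2998, 0.06], [0.5452, 0.2366, 0.06], [0.3885, 0.2181, 0.06], [0.3816, 0.2815, 0.06]]
mouth ctr [0.4640831  0.25813057 0.06      ]
time: 25.18
tool_pos: [0.6166, 0.0589, 0.0271]
tool_rot: [-0.0, -0.07, 0.998, -0.0]
force: [-0.5, -0.8, 0.8]
opening: 0.0853
finger_force: 0.0
t 25.1833 pos [0.6166 0.0589 0.0271] open 0.0853 ff 0.0 F [-0.5 -0.8  0.8] J [ 0.27  0.79 -0.65  1.94  0.77  0.68  0.85]
tool axes
 [[-0.99 -0.14 -0.  ]
 [-0.14  0.99 -0.  ]
 [ 0.   -0.   -1.  ]]
shift mm (old axes) [-1.2 -2.1  1.1]
rotvec [-0.    -0.     0.004]
rotvec [ 0.    -0.    -3.137]
```

```bash
python3 -m pendant '{"fingers":[-0.6,-0.2,0.2,0.6,1,1,1,1,1],"translation":[[-1,-2,1],[0,0,0],[0,0,0],[0,0,0],[0,0,0],[0,0,0],[0,0,0],[0,0,0],[0,0,0]],"rot":[[0,0,0],[0,0,0],[0,0,0],[0,0,0],[0,0,0],[0,0,0],[0,0,0],[0,0,0],[0,0,0]]}'
python3 -m pendant '{"fingers":[1,1,1,1,1,1,1,1,1,1],"translation":[[0,0,-4],[0,0,-8],[0,0,-12],[0,0,-15],[0,0,-15],[0,0,-15],[0,0,-10],[0,0,-5],[0,0,0],[0,0,0]],"rot":[[0,0,0],[0,0,0],[0,0,0],[0,0,0],[0,0,0],[0,0,0],[0,0,0],[0,0,0],[0,0,0],[0,0,0]]}'
python3 - <<'E'
from h import *
delta([.4637,.2587,.11],np.radians(97))
a=90+7;y=np.array([np.cos(np.radians(a)),np.sin(np.radians(a)),0]);x=np.cross(y,[0,0,-1]);s,p,r=st();d=np.array([.4637,.2587,0])-p;print(x@d,y@d)
m=arm.get_image("top")[:,:,::-1];cv2.imwrite("pics/t_ins.png",m)
quad(m,265,330,150,260,lambda h:((h[:,:,0]<6)|(h[:,:,0]>172))&(h[:,:,1]>120),.12)
E
```

```text
time: 25.93
tool_pos: [0.6185, 0.0574, 0.0274]
tool_rot: [0.001, -0.07, 0.998, 0.0]
force: [-0.4, 0.2, 3.3]
opening: 0.0122
finger_force: 62.9
time: 26.77
tool_pos: [0.6182, 0.0569, 0.1113]
tool_rot: [0.001, -0.07, 0.998, -0.0]
force: [-0.7, 0.2, -2.3]
opening: 0.0122
finger_force: 62.5
t 26.7667 pos [0.6182 0.0569 0.1113] open 0.0122 ff 62.504643201828 F [-0.7  0.2 -2.3] J [ 0.34  0.69 -0.75  1.9   0.65  0.81  0.95]
tool axes
 [[-0.99  -0.14   0.001]
 [-0.14   0.99  -0.   ]
 [-0.001 -0.    -1.   ]]
shift mm (old axes) [124.8 221.4   1. ]
rotvec [-0.     0.001  0.018]
rotvec [-2.000e-03 -1.000e-03 -3.124e+00]
0.12873181440483075 0.21917120929577824Traceback (most recent call last):
  File "<stdin>", line 5, in <module>
  File "h.py", line 31, in quad
    n,l,s,c=cv2.connectedComponentsWithStats(m);i=1+np.argmax(s[1:,4]);print("blob",s[i])
                                                    ~~~~~~~~~^^^^^^^^^
    return _wrapfunc(a, 'argmax', axis=axis, out=out, **kwds)
    return bound(*args, **kwds)
ValueError: attempt to get argmax of an empty sequence
```

```bash
python3 -m pendant '{"fingers":[1,1,1,1,1,1,1,1,1,1],"translation":[[0,0,0],[12,20,0],[18,31,0],[21,36,0],[21,36,0],[21,36,0],[18,31,0],[12,20,0],[6,9,0],[0,0,0]],"rot":[[0,0,0.018],[0,0,0],[0,0,0],[0,0,0],[0,0,0],[0,0,0],[0,0,0],[0,0,0],[0,0,0],[0,0,0]]}'
python3 -m pendant '{"fingers":[1,1],"translation":[[0,0,0],[0,0,0]],"rot":[[0,0,0],[0,0,0]]}'
python3 - <<'E'
from h import *
delta([.4637,.2587,.0424],np.radians(97))
m=arm.get_image("top")[:,:,::-1];cv2.imwrite("pics/t_ov.png",m)
red=lambda h:((h[:,:,0]<6)|(h[:,:,0]>172))&(h[:,:,1]>110)
h=cv2.cvtColor(m,cv2.COLOR_BGR2HSV).astype(int)
yy,xx=np.where(red(h)[200:320,150:300]);print("red",len(xx),xx.min()+150,xx.max()+150,yy.min()+200,yy.max()+200)
for v in range(225,300,6):
    w=np.where(red(h)[v,180:260])[0]+180;print(v,(w.min(),w.max()) if len(w) else None)
E
```

```text
time: 27.65
tool_pos: [0.4611, 0.2615, 0.1109]
tool_rot: [-0.0, -0.064, 0.998, 0.001]
force: [-0.0, -0.0, -1.5]
opening: 0.0124
finger_force: 62.5
time: 27.82
tool_pos: [0.4648, 0.2566, 0.1103]
tool_rot: [0.0, -0.059, 0.998, -0.001]
force: [0.9, -0.0, -0.2]
opening: 0.012
finger_force: 62.5
t 27.8167 pos [0.4648 0.2566 0.1103] open 0.012 ff 62.515225410461426 F [ 0.9 -0.  -0.2] J [-0.05  0.6  -0.74  2.1   0.64  0.69  0.46]
tool axes
 [[-0.993 -0.119  0.001]
 [-0.119  0.993 -0.002]
 [-0.001 -0.002 -1.   ]]
shift mm (old axes) [ 0.9  2.4 67.9]
rotvec [-0.002  0.001 -0.003]
rotvec [1.000e-03 3.000e-03 3.138e+00]
red 316 203 224 245 290
225 None
231 None
237 None
243 None
249 (np.int64(203), np.int64(218))
255 (np.int64(215), np.int64(219))
261 (np.int64(215), np.int64(219))
267 None
273 None
279 (np.int64(217), np.int64(223))
285 (np.int64(206), np.int64(222))
291 None
297 None
```

```bash
python3 - <<'E'
from h import *
a=ray("top",211,246,.119);b=ray("top",214.5,290,.119);print(a,b,(a+b)/2)
print(ray("top",203,249,.119),ray("top",219,249,.119), ray("top",206,285,.119),ray("top",223,285,.119))
E
python3 -m pendant '{"fingers":[1,1,1,1,1],"translation":[[0,2,8],[0,0,8],[0,0,4],[0,0,0],[0,0,0]],"rot":[[-0.002,0,-0.003],[0,0,0],[0,0,0],[0,0,0],[0,0,0]]}'
```

```text
[0.51634538 0.25921592 0.119     ] [0.41081179 0.24875605 0.119     ] [0.46357858 0.25398599 0.119     ]
[0.50930456 0.27866255 0.119     ] [0.50884084 0.23949972 0.119     ] [0.42289303 0.26956307 0.119     ] [0.42242972 0.22837882 0.119     ]
time: 28.28
tool_pos: [0.463, 0.2603, 0.0903]
tool_rot: [-0.0, -0.062, 0.998, 0.001]
force: [-0.2, -0.9, -1.6]
opening: 0.0125
finger_force: 62.5
```

```bash
python3 -m pendant '{"fingers":[1,1,1,1,1,1],"translation":[[0,-1,2],[0,0,4],[0,0,4],[0,0,4],[0,0,0],[0,0,0]],"rot":[[0,0,0],[0,0,0],[0,0,0],[0,0,0],[0,0,0],[0,0,0]]}'
python3 - <<'E'
from h import *
delta([.4637,.2587,.0424],np.radians(97))
E
```

```text
time: 28.78
tool_pos: [0.4632, 0.2597, 0.0766]
tool_rot: [0.0, -0.063, 0.998, 0.001]
force: [-0.1, 0.0, -1.3]
opening: 0.0123
finger_force: 62.5
t 28.7833 pos [0.4632 0.2597 0.0766] open 0.0123 ff 62.53944396972656 F [-0.1  0.  -1.3] J [-0.1   0.64 -0.69  2.12  0.71  0.62  0.41]
tool axes
 [[-0.992 -0.125  0.   ]
 [-0.125  0.992  0.002]
 [-0.     0.002 -1.   ]]
shift mm (old axes) [-0.4 -1.1 34.2]
rotvec [0.002 0.    0.003]
rotvec [-1.000e-03  3.000e-03 -3.138e+00]
```

The red box is inside the mouth with no contact force, so I keep lowering.

```bash
python3 -m pendant '{"fingers":[1,1,1,1,1,1,1,1],"translation":[[0,-1,5],[0,0,6],[0,0,6],[0,0,6],[0,0,4],[0,0,3],[0,0,0],[0,0,0]],"rot":[[0.002,0,0.003],[0,0,0],[0,0,0],[0,0,0],[0,0,0],[0,0,0],[0,0,0],[0,0,0]]}'
python3 -m pendant '{"fingers":[1,1,1,1],"translation":[[0,0,1.5],[0,0,1],[0,0,0],[0,0,0]],"rot":[[0,0,0],[0,0,0],[0,0,0],[0,0,0]]}'
python3 -m pendant '{"fingers":[1,1,1],"translation":[[0,0,1],[0,0,0],[0,0,0]],"rot":[[0,0,0],[0,0,0],[0,0,0]]}'
```

```text
time: 29.45
tool_pos: [0.4635, 0.2589, 0.0467]
tool_rot: [0.0, -0.061, 0.998, -0.0]
force: [-0.3, -0.8, -1.2]
opening: 0.0124
finger_force: 62.5
time: 29.78
tool_pos: [0.4637, 0.2588, 0.0445]
tool_rot: [0.001, -0.061, 0.998, 0.0]
force: [-0.2, 0.3, -2.7]
opening: 0.0124
finger_force: 62.5
time: 30.03
tool_pos: [0.4636, 0.2588, 0.0434]
tool_rot: [0.001, -0.061, 0.998, 0.0]
force: [0.2, 0.3, -1.6]
opening: 0.0122
finger_force: 62.5
```

```bash
python3 -m pendant '{"fingers":[1,1,1,1],"translation":[[0,0,1],[0,0,0.5],[0,0,0],[0,0,0]],"rot":[[0,0,0],[0,0,0],[0,0,0],[0,0,0]]}'
python3 -m pendant '{"fingers":[1,1,1],"translation":[[0,0,0.5],[0,0,0],[0,0,0]],"rot":[[0,0,0],[0,0,0],[0,0,0]]}'
```

```text
time: 30.37
tool_pos: [0.4637, 0.2591, 0.0423]
tool_rot: [0.001, -0.061, 0.998, 0.0]
force: [-1.7, -0.3, 3.6]
opening: 0.0121
finger_force: 63.1
time: 30.62
tool_pos: [0.4637, 0.2593, 0.0422]
tool_rot: [0.001, -0.061, 0.998, 0.0]
force: [-2.1, -0.5, 8.1]
opening: 0.0122
finger_force: 63.7
```

The red box is seated at the expected depth. I release it and withdraw straight up, clear of the view.

```bash
python3 -m pendant '{"fingers":[1,0.6,0.4,0.2,0.2,0.2,0.2,0.2,0.2,0.2],"translation":[[0,0,-0.7],[0,0,0],[0,0,0],[0,0,0],[0,0,0],[0,0,-4],[0,0,-10],[0,0,-20],[0,0,-30],[0,0,-30]],"rot":[[0,0,0],[0,0,0],[0,0,0],[0,0,0],[0,0,0],[0,0,0],[0,0,0],[0,0,0],[0,0,0],[0,0,0]]}'
python3 -m pendant '{"fingers":[0,0,0,0,0,0,0,0,0,0],"translation":[[0,0,-30],[-10,-20,-10],[-20,-35,0],[-20,-37,0],[-20,-37,0],[-20,-37,0],[-20,-37,0],[-15,-24,0],[0,0,0],[0,0,0]],"rot":[[0,0,0],[0,0,0],[0,0,0],[0,0,0],[0,0,0],[0,0,0],[0,0,0],[0,0,0],[0,0,0],[0,0,0]]}'
python3 - <<'E'
from h import *
a=arm.get_image("top")[:,:,::-1];b=arm.get_image("side")[:,:,::-1];cv2.imwrite("pics/t_e.png",a)
print("insert");quad(a,190,255,215,310,lambda h:((h[:,:,0]<6)|(h[:,:,0]>172))&(h[:,:,1]>120),.051)
print("box");quad(a,190,255,215,310,lambda h:(h[:,:,1]>124)&((h[:,:,0]<25)|(h[:,:,0]>172)),.06)
a0=cv2.imread("pics/top0.png").astype(int)
for n,(u0,u1,v0,v1) in dict(glue=(185,225,158,190),hammer=(270,348,130,168),clamp=(358,468,130,182)).items():
    print(n,np.abs(a[v0:v1,u0:u1].astype(int)-a0[v0:v1,u0:u1]).mean().round(1))
print(arm.observe()["tool_pos"])
E
```

```text
time: 31.45
tool_pos: [0.4627, 0.2586, 0.1373]
tool_rot: [-0.0, -0.061, 0.998, -0.0]
force: [0.4, -0.4, -0.1]
opening: 0.0343
finger_force: 0.0
time: 32.28
tool_pos: [0.6153, 0.0475, 0.1765]
tool_rot: [0.001, -0.058, 0.998, 0.0]
force: [-0.6, 0.8, 0.4]
opening: 0.0426
finger_force: 0.0
insert
blob [ 21  29  17  43 275]
px [[209.9, 244.7], [224.0, 243.4], [228.1, 285.6], [214.0, 286.9]] 
centre [0.4651 0.2579 0.051 ] sides [np.float64(0.0372), np.float64(0.1101)] az deg 6.5
box
blob [  12   19   34   65 1560]
px [[200.4, 236.0], [230.1, 232.8], [237.0, 295.7], [207.3, 298.9]] 
centre [0.4645 0.2562 0.06  ] sides [np.float64(0.0779), np.float64(0.1624)] az deg 7.0
glue 9.3
hammer 17.6
clamp 10.3
[0.61349302 0.05123696 0.17678864]
```

```bash
python3 -c "from rig import arm; print(arm.sign_off())"
```

```text
the job is handed in; nothing more can be done
None
```

I handed the job in at about 32 s: the wooden box was stood, toppled and laid flat in the green tray, and the red box was set flat inside it; the hand-in returned no verdict, so I don't know how it was judged.

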